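# Pack the test-rig flanges on the base plate, hubs alternately up and down

## Task

Pack the pipe-test flanges away: first lay every red packing disc in one neat pile, centred on the blue base plate, then stack all the hat-shaped flanges on that pile, centred, taking them the way up they lie: a hub-up one first (brim on the discs), then alternately a hub-down and a hub-up one, so that hub sits flat on hub and brim flat on brim with no gaps. There may be two or three discs and five or six flanges; leave the two sample jars at the back where they stand.

Things in the scene. Friction and masses are not known exactly. Their poses are not given: they have to be found in the camera images.
- plate_top (a point): blue round base plate, 120 mm across and 10 mm thick, fixed to the bench, with a thin white centring ring 70 mm across on it; this point is the centre of its top face, z up
- up1_c (a point): one of the hat-shaped aluminium flanges (solid, the bore closed by a black plug: round brim 64 mm across and 10 mm thick, round hub 40 mm across standing 26 mm out of the brim, 36 mm high in all, about 0.2 kg; all flanges are alike), lying hub up: brim below, on the bench, hub on top. The point is on its axis, half-way up (18 mm above its underside); z up along the axis
- up2_c (a point): one of the hat-shaped aluminium flanges (solid, the bore closed by a black plug: round brim 64 mm across and 10 mm thick, round hub 40 mm across standing 26 mm out of the brim, 36 mm high in all, about 0.2 kg; all flanges are alike), lying hub up: brim below, on the bench, hub on top. The point is on its axis, half-way up (18 mm above its underside); z up along the axis
- up3_c (a point): one of the hat-shaped aluminium flanges (solid, the bore closed by a black plug: round brim 64 mm across and 10 mm thick, round hub 40 mm across standing 26 mm out of the brim, 36 mm high in all, about 0.2 kg; all flanges are alike), lying hub up: brim below, on the bench, hub on top. The point is on its axis, half-way up (18 mm above its underside); z up along the axis
- down1_c (a point): one of the hat-shaped aluminium flanges (solid, the bore closed by a black plug: round brim 64 mm across and 10 mm thick, round hub 40 mm across standing 26 mm out of the brim, 36 mm high in all, about 0.2 kg; all flanges are alike), lying hub down: standing on its hub, brim on top (brim from 26 to 36 mm above what it stands on). The point is on its axis, half-way up (18 mm above its underside); z up along the axis. May be absent
- down2_c (a point): one of the hat-shaped aluminium flanges (solid, the bore closed by a black plug: round brim 64 mm across and 10 mm thick, round hub 40 mm across standing 26 mm out of the brim, 36 mm high in all, about 0.2 kg; all flanges are alike), lying hub down: standing on its hub, brim on top (brim from 26 to 36 mm above what it stands on). The point is on its axis, half-way up (18 mm above its underside); z up along the axis. May be absent
- down3_c (a point): one of the hat-shaped aluminium flanges (solid, the bore closed by a black plug: round brim 64 mm across and 10 mm thick, round hub 40 mm across standing 26 mm out of the brim, 36 mm high in all, about 0.2 kg; all flanges are alike), lying hub down: standing on its hub, brim on top (brim from 26 to 36 mm above what it stands on). The point is on its axis, half-way up (18 mm above its underside); z up along the axis. May be absent
- disc1_c (a point): red flat packing disc, 60 mm across and 14 mm thick, solid with a black centre mark, about 0.08 kg, lying flat. The point is its centre (7 mm above its underside), z up. May be absent
- disc2_c (a point): red flat packing disc, 60 mm across and 14 mm thick, solid with a black centre mark, about 0.08 kg, lying flat. The point is its centre (7 mm above its underside), z up. May be absent
- disc3_c (a point): red flat packing disc, 60 mm across and 14 mm thick, solid with a black centre mark, about 0.08 kg, lying flat. The point is its centre (7 mm above its underside), z up. May be absent
- dark_jar: bystander: dark sample jar with a white cap, 50 mm wide, 78 mm high, at the back beside the base plate; origin at the centre of its underside
- amber_jar: bystander: amber sample jar with a white cap, 41 mm wide, 63 mm high, at the back beside the base plate; origin at the centre of its underside
There are look-alikes about, which are no part of the job. What is shaped like the part that bears up1_c but green, orange or yellow is not meant.

How it is judged:
On the way:
1. all the red discs lie flat in one pile centred on the base plate (horizontal distance between each of disc1_c, disc2_c, disc3_c and plate_top below 0.01 m and angle between each of disc1_c, disc2_c, disc3_c's own z axis and vertical below 0.08 rad and z of disc1_c in the frame of plate_top between 0.003 and 0.04 m and z of disc2_c in the frame of plate_top between 0.003 and 0.04 m and z of disc3_c in the frame of plate_top between 0.003 and 0.04 m), for 0.2 s.
At the end, for the whole second after the job is handed in: Discs flat in one pile on the plate; on it the flanges: a hub-up one brim down first, then hub on hub and brim on brim by turns. Every axis within 10 mm of the plate's centre, tilt under 0.08 rad, heights within 3 mm of full contact, all let go and left standing (all of step 1 and horizontal distance between each of up1_c, up2_c, up3_c, down1_c, down2_c, down3_c and plate_top below 0.01 m and angle between each of up1_c, up2_c, up3_c, down1_c, down2_c, down3_c's own z axis and vertical below 0.08 rad and (z of up1_c in the frame of disc1_c between 0.022 and 0.028 m or z of up1_c in the frame of disc2_c between 0.022 and 0.028 m or z of up1_c in the frame of disc3_c between 0.022 and 0.028 m or z of up1_c in the frame of down1_c between 0.033 and 0.039 m or z of up1_c in the frame of down2_c between 0.033 and 0.039 m or z of up1_c in the frame of down3_c between 0.033 and 0.039 m) and (z of up2_c in the frame of disc1_c between 0.022 and 0.028 m or z of up2_c in the frame of disc2_c between 0.022 and 0.028 m or z of up2_c in the frame of disc3_c between 0.022 and 0.028 m or z of up2_c in the frame of down1_c between 0.033 and 0.039 m or z of up2_c in the frame of down2_c between 0.033 and 0.039 m or z of up2_c in the frame of down3_c between 0.033 and 0.039 m) and (z of up3_c in the frame of disc1_c between 0.022 and 0.028 m or z of up3_c in the frame of disc2_c between 0.022 and 0.028 m or z of up3_c in the frame of disc3_c between 0.022 and 0.028 m or z of up3_c in the frame of down1_c between 0.033 and 0.039 m or z of up3_c in the frame of down2_c between 0.033 and 0.039 m or z of up3_c in the frame of down3_c between 0.033 and 0.039 m) and (z of down1_c in the frame of up1_c between 0.033 and 0.039 m or z of down1_c in the frame of up2_c between 0.033 and 0.039 m or z of down1_c in the frame of up3_c between 0.033 and 0.039 m) and (z of down2_c in the frame of up1_c between 0.033 and 0.039 m or z of down2_c in the frame of up2_c between 0.033 and 0.039 m or z of down2_c in the frame of up3_c between 0.033 and 0.039 m) and (z of down3_c in the frame of up1_c between 0.033 and 0.039 m or z of down3_c in the frame of up2_c between 0.033 and 0.039 m or z of down3_c in the frame of up3_c between 0.033 and 0.039 m)); the robot touches nothing.
It fails at once if the dark jar is pushed more than 40 mm away or tipped over (distance of dark_jar from where it was at the start of the episode above 0.04 m or angle between dark_jar's own z axis and vertical above 0.6 rad).
It fails at once if the amber jar is pushed more than 40 mm away or tipped over (distance of amber_jar from where it was at the start of the episode above 0.04 m or angle between amber_jar's own z axis and vertical above 0.6 rad).
Of down1, down2, down3 only 2 to 3 are there at a start; the rules pass over those that are not, and their reading is None.
Of disc1, disc2, disc3 only 2 to 3 are there at a start; the rules pass over those that are not, and their reading is None.
At some moment in a run one of disc1, disc2, disc3 may be knocked a few centimetres aside while the robot is not near it.
Once in a run the grip may slacken for a moment while it holds something.
It also fails if it takes over 210 s, if anything falls off the work surface, if the arm or the gripper's body presses on something with over 40 N, if the wrist force passes 120 N, or if a joint passes its speed limit or range.

## Robot

A 6-joint arm with a two-finger parallel gripper is mounted at the origin on a cart in front of the work surface, level with it; the furniture and walls round the work are solid. World frame = base frame: x ahead of the robot, y to its left, z up, the work surface at z = 0. Lengths are in m, angles in rad, forces in N, time in s.
With the tool pointing down it reaches from about 0.35 to 0.85 m from the base axis. Payload 8.1 kg.
Tool frame: the origin (TCP) lies on the centre line of the jaws, within the pads' length; the fingertips stand 19 mm ahead of it and the grasp point (between the pads) is the TCP (robot.tips_ahead is the distance from the TCP to the fingertips, in m); y points along the fingers, z is the direction in which the jaws open and shut, and the axes are right-handed (so a half turn about y gives the same grasp; the last joint's range is limited). The gripper opens to 93 mm and grips with 3 to 60 N. Pads are 15 mm wide; open, the fingers measure 128 mm over their backs; the gripper's body (75 mm by 188 mm) begins 65 mm behind the grasp point.
Start: joints at [1.125, 0.13, 1.488, -0, 1.523, -0.085], TCP at [0.212, 0.561, 0.238] pointing down, gripper open.
Joint ranges: [-2.96, 2.96], [-0.89, 2.26], [0.02, 2.5], [-1.34, 4.48], [0, 2.73], [-2.66, 2.66]. Speed limits (rad/s): [2.39, 2.39, 2.79, 3.14, 3.14, 3.14].

## Interface

Orientations are given as a rotation vector (axis times angle).
In Python, from plant import robot, imaging, models gives the robot as it stands.
- The arm moves only by the tool carry_out, never from a script. Its argument "motion" is one flat list of numbers, 7 for each row, row after row: the shift along the tool's x, y, z in m, then the turn, a rotation vector about the tool's x, y, z in degrees, then the opening, from -1 (shut) to 1 (fully open). A call has exactly 5 rows; each row shifts and turns the pose as measured when the row begins, along the tool's axes as they then stand; what a row does not reach is not made up. A row lasts 1/10 s, in which the tool goes at most 50 mm and 8.59 degrees, less where a joint would pass 70% of its speed; a pose out of reach is approached as far as the arm can. A call is refused whole if a number of a shift passes 0.05 or a number of a turn 8.59, either way. A call with a gripper value outside its range is refused whole. The fingers move at their own pace and stop on an object; "squeeze" is the grip in N (left out, the last holds). Time passes only in rows, so rows that do not move let the fingers close, or fill a call up. It gives the time, the measured TCP pose, the force and the opening at its end, in the units of the state.
- robot.read_state(): the state, without advancing time (a new reading comes with each control period).
- imaging.read_camera(name): name is "side" or "top" or "wrist"; returns the picture (384x512x3 uint8, blue, green, red); there is no depth.
- imaging.camera_model(name): a dict with "K" (3x3 intrinsics, pixels), "position" and "orientation" of the camera in the world. Camera axes: x right, y down, z forward; pixel columns grow to the right and rows downward; lengths in m; the calibration is good to about 2 mm. A picture is of the moment at which its call begins: read the wrist's pose just before it. camera_model takes no time and is no camera call; for the wrist camera it gives the pose at the moment of the call.
- robot.close_job(): hands the job in, once; it reports no verdict.
Trained networks look in the newest picture that a camera, given by its name, has taken for a name from the list of things; names that differ only in an ending like _2 or _b are one class to them, and where a whole thing is asked for, a point or a joint stands for the part that bears it (a point fixed in the world has none). Each returns a list of dicts, best first, with "confidence" (0 to 1); they miss things now and then, are a little off and sometimes report something else, mostly with a low value. They report only what shows in the picture. A call takes as long as a camera call. They do not tell look-alikes from the thing itself.
- models.outline_of(camera, thing): "pixels" (384x512 bool, what is visible of it) and "pixel" ([column, row] in pixels, amid what is visible of it).
The state is a dict: "t": time; "q": joint angles; "dq": joint speeds; "joint_torque": joint torques, N m; "tool_pos": TCP position; "orientation": TCP orientation; "force": force on the tool from outside, world axes, zero at the start; "wrist_torque": the same for the moment, N m; "opening": finger opening in m.
Only numpy, scipy, OpenCV 4.12 (cv2) and the standard library are available. Lean on these libraries where they do the work, as an engineer would, in place of code of your own. Each camera call takes 0.05 s, during which the arm holds its last target.

## Working session

There is one attempt and no reset: what is moved stays moved. The work goes in short steps, Python scripts to look and compute and a tool call to move; the robot and the scene stay as the last step left them, time stands still between calls to the robot, and variables do not carry over. Pictures are saved under pics/ and viewed, and the job is handed in when it is done.

Besides the shell and the picture viewer there is one more tool, called after "Request:" by a JSON object that holds its "op" and its "data", one argument or row to a line. carry_out: Moves the arm, as the interface text tells. Its arguments: {"type":"object","properties":{"motion":{"type":"array","items":{"type":"number"}},"squeeze":{"type":"number"}},"required":["motion"]}

```bash
ls; mkdir -p pics
cat > h.py <<'E'
import numpy as np, cv2
from plant import robot, imaging, models
from scipy.spatial.transform import Rotation as R
def snap(n,f):
    im=imaging.read_camera(n); cv2.imwrite('pics/'+f,im); return im
E
python3 - <<'E'
from h import *
for n in ['side','top','wrist']:
    snap(n,n+'0.png'); m=imaging.camera_model(n); print(n,m)
s=robot.read_state(); print(s); print(robot.tips_ahead)
E
```

```text
pics
side {'K': array([[490.05926316,   0.        , 249.95389738],
       [  0.        , 490.05926316, 191.68648147],
       [  0.        ,   0.        ,   1.        ]]), 'position': array([ 0.56139798, -1.34512823,  1.0339163 ]), 'orientation': array([-2.23393562, -0.01277855,  0.01590339])}
top {'K': array([[382.74894556,   0.        , 263.36363541],
       [  0.        , 382.74894556, 197.41565142],
       [  0.        ,   0.        ,   1.        ]]), 'position': array([ 0.37644624, -0.05928158,  1.1647699 ]), 'orientation': array([-2.17784355,  2.14086267, -0.18703678])}
wrist {'K': array([[288.99329961,   0.        , 254.21988996],
       [  0.        , 288.99329961, 193.04525145],
       [  0.        ,   0.        ,   1.        ]]), 'position': array([0.13545397, 0.59002645, 0.38405158]), 'orientation': array([2.37594692, 1.64370476, 0.24169164])}
{'t': 0.15, 'q': array([ 1.12461136e+00,  1.30997854e-01,  1.48901390e+00, -2.24468805e-05,
        1.52295317e+00, -8.54060512e-02]), 'dq': array([-0.00091114, -0.00194999, -0.00200589,  0.00101359, -0.00164906,
       -0.00043301]), 'joint_torque': array([-6.52378039e-04, -5.60480654e+01, -4.92332625e+01,  7.67211663e-02,
        3.06316651e-02, -5.27782277e-05]), 'tool_pos': array([0.21162298, 0.56102392, 0.23683067]), 'orientation': array([-1.55352974,  0.28339528, -0.28286058]), 'force': array([ 0.68867778, -0.55035669,  0.23648161]), 'wrist_torque': array([-0.02227693, -0.03101088,  0.03406438]), 'opening': 0.0926146531009733}
0.019
```

View pics/top0.png

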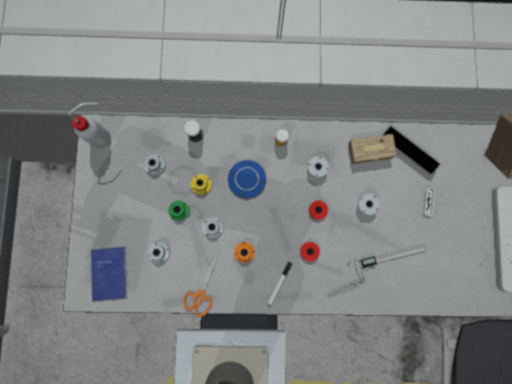

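View pics/side0.png

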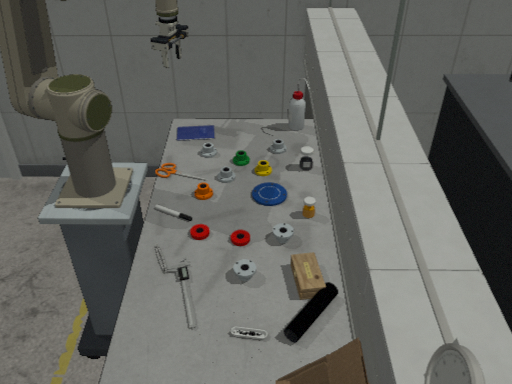

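View pics/wrist0.png

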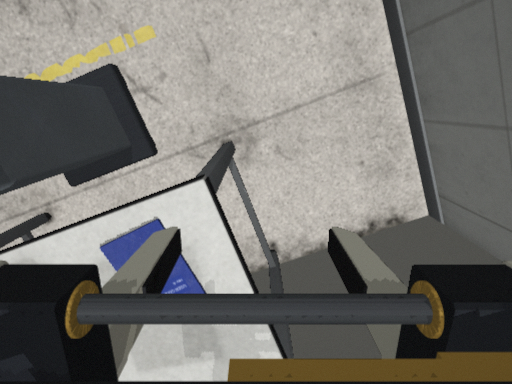

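```bash
cat >> h.py <<'E'
def rot(m): return R.from_rotvec(m['orientation']).as_matrix()
def proj(m,P):
    p=m['K']@(rot(m).T@(np.asarray(P,float)-m['position'])); return p[:2]/p[2]
def unproj(m,uv,z):
    d=rot(m)@np.linalg.solve(m['K'],[uv[0],uv[1],1.]); return m['position']+d*(z-m['position'][2])/d[2]
E
python3 - <<'E'
from h import *
im=cv2.imread('pics/top0.png')
a=cv2.resize(im[140:280,130:300],None,fx=4.7,fy=4.2,interpolation=cv2.INTER_CUBIC);cv2.imwrite('pics/c1.png',cv2.resize(im[110:280,130:400],None,fx=2.96,fy=2.96,interpolation=cv2.INTER_CUBIC)); 
im=cv2.imread('pics/side0.png')
cv2.imwrite('pics/c2.png',cv2.resize(im[130:290,140:340],None,fx=3.7,fy=3.7,interpolation=cv2.INTER_CUBIC))
for cam in ['top','side']:
    imaging.read_camera(cam);m=imaging.camera_model(cam)
    for t,z in [('up1_c',.018),('down1_c',.018),('disc1_c',.007),('dark_jar',.04),('amber_jar',.03)]:
        for d in models.outline_of(cam,t):
            print(cam,t,round(d['confidence'],2),np.round(d['pixel'],1),np.round(unproj(m,d['pixel'],z),4),d['pixels'].sum())
E
```

```text
top up1_c 0.84 [213.7 227.4] [0.4503 0.0561 0.018 ] 378
top up1_c 0.77 [177.2 209.3] [0.5026 0.1669 0.018 ] 339
top up1_c 0.66 [204.2 183.7] [0.5821 0.0893 0.018 ] 316
top up1_c 0.63 [244.2 249.7] [ 0.3858 -0.0362  0.018 ] 354
top disc1_c 0.65 [308.7 250. ] [ 0.388  -0.2299  0.007 ] 305
top disc1_c 0.48 [159.3 252.5] [0.3738 0.2158 0.007 ] 373
top dark_jar 0.57 [193.4 134.1] [0.7299 0.1246 0.04  ] 294
top dark_jar 0.27 [281.6 139.8] [ 0.7185 -0.143   0.04  ] 158
top amber_jar 0.56 [281.1 140.2] [ 0.7203 -0.1422  0.03  ] 188
side up1_c 0.8 [223.7 176.5] [0.4416 0.0412 0.018 ] 237
side up1_c 0.73 [203.  191.9] [ 0.3768 -0.0469  0.018 ] 241
side up1_c 0.47 [262.4 167.9] [0.5776 0.0941 0.018 ] 221
side up1_c 0.46 [240.1 159.5] [0.4959 0.1472 0.018 ] 198
side disc1_c 0.65 [198.3 231.1] [ 0.378  -0.2295  0.007 ] 237
side disc1_c 0.6 [280.4 230.6] [ 0.6316 -0.2254  0.007 ] 334
side dark_jar 0.67 [302.1 160.8] [0.7195 0.1077 0.04  ] 233
side amber_jar 0.74 [198.1 228.4] [ 0.3803 -0.2424  0.03  ] 253
side amber_jar 0.51 [306.5 205.7] [ 0.7177 -0.1321  0.03  ] 243
```

View pics/c1.png

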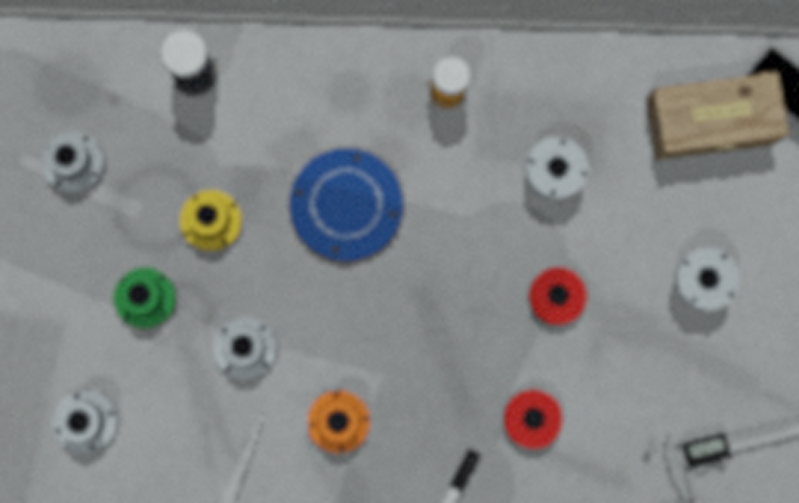

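View pics/c2.png

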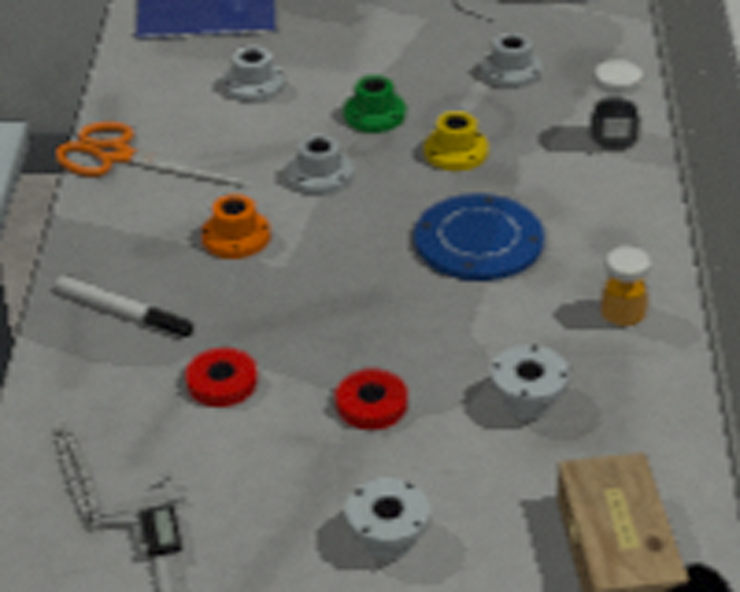

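```bash
cat >> h.py <<'E'
seeds={'up1':(153,162,.036),'up2':(158,251,.036),'up3':(212,227,.036),'dn1':(317.5,166,.036),'dn2':(369.5,204,.036),'dA':(318.5,210,.014),'dB':(310,251,.014)}
def dark(im,u,v,r=6,thr=None):
    g=im.max(axis=2).astype(float); h,w=g.shape
    for _ in range(5):
        x0,y0=int(round(u)),int(round(v))
        yy,xx=np.mgrid[max(0,y0-r):min(h,y0+r+1),max(0,x0-r):min(w,x0+r+1)]
        gg=g[yy,xx]; hi=np.median(gg); lo=gg.min()
        wgt=np.clip((lo+hi)/2*1.1-gg,0,None)*(((xx-u)**2+(yy-v)**2)<r*r)
        if wgt.sum()==0: return None
        u,v=(wgt*xx).sum()/wgt.sum(),(wgt*yy).sum()/wgt.sum()
    return np.array([u,v])
def blob(im,lo,hi):
    m=cv2.inRange(cv2.cvtColor(im,cv2.COLOR_BGR2HSV),lo,hi)
    n,l,s,c=cv2.connectedComponentsWithStats(m); return [(s[i,4],c[i]) for i in range(1,n) if s[i,4]>60]
E
python3 - <<'E'
from h import *
im=cv2.imread('pics/top0.png');sd=cv2.imread('pics/side0.png')
mt=imaging.camera_model('top');ms=imaging.camera_model('side')
for k,(u,v,z) in seeds.items():
    c=dark(im,u,v); P=unproj(mt,c,z); ps=proj(ms,P); cs=dark(sd,*ps,r=5)
    print(k,c.round(2),P.round(4),'side pred',ps.round(1),None if cs is None else (cs.round(1),unproj(ms,cs,z).round(4)))
for n,i,m in [('top',im,mt),('side',sd,ms)]:
  for s,c in blob(i,(100,120,60),(125,255,255)): print(n,'blue',s,c.round(2),unproj(m,c,.01).round(4))
  for lo,hi in [((0,180,100),(5,255,255)),((174,180,100),(180,255,255))]:
    for s,c in blob(i,lo,hi): print(n,'red',s,c.round(2),unproj(m,c,.014).round(4))
s=robot.read_state();print(R.from_rotvec(s['orientation']).as_matrix().round(3))
E
```

```text
up1 [151.64 162.05] [0.6415 0.2461 0.036 ] side pred [279. 141.] (array([278.1, 141.2]), array([0.638 , 0.2448, 0.036 ]))
up2 [155.96 252.  ] [0.3752 0.2186 0.036 ] side pred [208.6 144.8] (array([207.7, 144.9]), array([0.3719, 0.218 , 0.036 ]))
up3 [211.39 226.5 ] [0.4517 0.0612 0.036 ] side pred [226.7 169. ] (array([225.8, 169.1]), array([0.4484, 0.0606, 0.036 ]))
dn1 [317.97 166.  ] [ 0.6404 -0.2543  0.036 ] side pred [283.9 230. ] (array([282.8, 229.8]), array([ 0.6368, -0.2533,  0.036 ]))
dn2 [368.9  203.55] [ 0.5285 -0.4071  0.036 ] side pred [245.6 267.3] (array([244.4, 267. ]), array([ 0.5251, -0.406 ,  0.036 ]))
dA [318.18 209.19] [ 0.5112 -0.258   0.014 ] side pred [241.1 236. ] (array([239.9, 235.8]), array([ 0.5077, -0.2571,  0.014 ]))
dB [309.88 250.98] [ 0.3851 -0.2324  0.014 ] side pred [200.3 230.1] (array([199.3, 229.9]), array([ 0.3818, -0.2317,  0.014 ]))
top blue 946 [246.61 178.93] [ 0.601  -0.0387  0.01  ]
top blue 1489 [108.19 273.92] [0.3095 0.3603 0.01  ]
top red 197 [317.79 209.79] [ 0.5094 -0.2568  0.014 ]
top red 204 [309.41 251.21] [ 0.3844 -0.231   0.014 ]
top red 94 [ 79.36 123.14] [0.7645 0.4799 0.014 ]
side blue 408 [195.4  132.28] [0.3095 0.3524 0.01  ]
side blue 583 [269.15 193.81] [ 0.5997 -0.0458  0.01  ]
side red 175 [199.7  231.03] [ 0.3836 -0.2368  0.014 ]
side red 175 [240.27 236.96] [ 0.5089 -0.2622  0.014 ]
[[ 0.936  0.     0.353]
 [-0.353  0.     0.936]
 [ 0.    -1.     0.   ]]
```

Request:
{"op": "carry_out", "data": {
  "motion": [0.038, 0, -0.031, 0, -6.9, 0, 1, 0.034, 0, -0.036, 0, -6.9, 0, 1, 0.03, 0, -0.04, 0, -6.9, 0, 1, 0.025, 0, -0.043, 0, 0, 0, 1, 0.025, 0, -0.043, 0, 0, 0, 1],
  "squeeze": 25
}}

```text
t: 1.25
tool_pos: [0.3359, 0.3474, 0.236]
orientation: [-1.57, -0.018, 0.02]
force: [1.5, 0.5, 0.3]
opening: 0.0932
```

```bash
cat >> h.py <<'E'
def to(P):
    s=robot.read_state(); M=R.from_rotvec(s['orientation']).as_matrix()
    d=np.asarray(P)-s['tool_pos']
    T=np.array([[1,0,0],[0,0,1],[0,-1,0]],float)
    e=R.from_matrix(M.T@T).as_rotvec(degrees=True)
    print('t',round(s['t'],2),'pos',s['tool_pos'].round(4),'tooldelta',(M.T@d).round(4),'n50=',round(np.linalg.norm(d)/.05,1),'turn',e.round(2),'op',round(s['opening'],4),'F',s['force'].round(1))
E
python3 - <<'E'
from h import *
to([.3835,-.232,.12])
im=cv2.imread('pics/top0.png');m=imaging.camera_model('top')
hsv=cv2.cvtColor(im,cv2.COLOR_BGR2HSV)
blue=cv2.inRange(hsv,(100,90,50),(125,255,255))
n,l,s,c=cv2.connectedComponentsWithStats(blue)
for cam,f in [('top','pics/top0.png'),('side','pics/side0.png')]:
    im=cv2.imread(f);m=imaging.camera_model(cam)
    u0=proj(m,[.599,-.04,.01])
    pts=[]
    g=im[:,:,2].astype(float) # red channel: ring bright
    best=None
    from scipy.ndimage import map_coordinates
    a=np.linspace(0,2*np.pi,120,endpoint=False)
    for dx in np.arange(-.01,.0101,.0005):
        for dy in np.arange(-.01,.0101,.0005):
            uv=np.array([proj(m,[.6+dx+.0345*np.cos(t),-.041+dy+.0345*np.sin(t),.0105]) for t in a[::3]])
            v=map_coordinates(g,[uv[:,1],uv[:,0]],order=1).mean()
            if best is None or v>best[0]: best=(v,.6+dx,-.041+dy)
    print(cam,best)
E
```

```text
t 1.25 pos [0.3359 0.3474 0.236 ] tooldelta [ 0.0337  0.1157 -0.5804] n50= 11.9 turn [-0.02  1.39 -0.05] op 0.0932 F [1.5 0.5 0.3]
top (np.float64(84.25190140146742), np.float64(0.6035), np.float64(-0.03849999999999999))
side (np.float64(57.74232550508923), np.float64(0.5995), np.float64(-0.03749999999999999))
```

Request:
{"op": "carry_out", "data": {
  "motion": [0.014, 0, -0.048, 0, 1.4, 0, 1, 0.014, 0, -0.048, 0, 0, 0, 1, 0.014, 0, -0.048, 0, 0, 0, 1, 0.014, 0, -0.048, 0, 0, 0, 1, 0.014, 0, -0.048, 0, 0, 0, 1]
}}

```text
t: 1.75
tool_pos: [0.4067, 0.1075, 0.2371]
orientation: [-1.569, -0.003, -0.003]
force: [0.7, 1.0, -0.4]
opening: 0.0929
```

Request:
{"op": "carry_out", "data": {
  "motion": [0, 0.01, -0.049, 0, 0, 0, 1, 0, 0.01, -0.049, 0, 0, 0, 1, 0, 0.01, -0.049, 0, 0, 0, 1, 0, 0.01, -0.049, 0, 0, 0, 1, 0, 0.01, -0.048, 0, 0, 0, 1]
}}

```text
t: 2.25
tool_pos: [0.4082, -0.1384, 0.1907]
orientation: [-1.571, -0.011, -0.011]
force: [1.3, 0.1, 0.2]
opening: 0.0931
```

Run:
```python
from h import *
to([.3835,-.232,.12])
snap('wrist','w1.png')
```

```text
t 2.25 pos [ 0.4082 -0.1384  0.1907] tooldelta [-0.0257  0.0703 -0.0936] n50= 2.4 turn [-0.   -0.    0.83] op 0.0931 F [1.3 0.1 0.2]
```

View pics/w1.png

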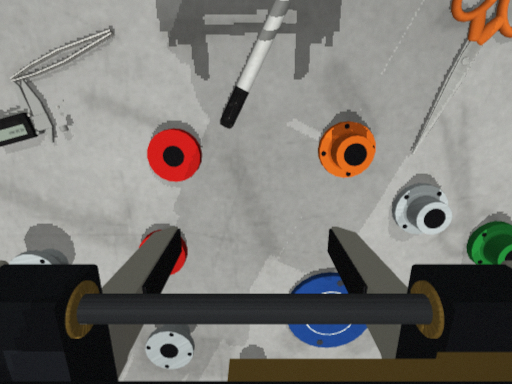

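Run:
```python
from h import *
im=cv2.imread('pics/w1.png');m=imaging.camera_model('wrist')
c=dark(im,173,156,r=16);print(c,unproj(m,c,.014).round(4))
c=dark(im,432,218,r=18);print(c,unproj(m,c,.036).round(4), 'up3')
```

```text
[172.87755531 155.83032612] [ 0.3811 -0.2362  0.014 ]
[433.80712073 217.87583438] [0.4477 0.0549 0.036 ] up3
```

Run:
```python
from h import *
m=imaging.camera_model('wrist');s=robot.read_state()
M=R.from_rotvec(s['orientation']).as_matrix()
print('cam in tool',M.T@(m['position']-s['tool_pos']),'\n',M.T@rot(m))
for d in [-.019,0,.019,.05,.1,.15,.2]:
    print(d,proj(m,s['tool_pos']+M@[0,d,0]), [proj(m,s['tool_pos']+M@[0,d,z]).round() for z in(-.0465,.0465)])
```

```text
cam in tool [-8.14877700e-02 -1.47228946e-01  1.11278114e-04] 
 [[-2.26009076e-04  9.57014276e-01  2.90040729e-01]
 [-4.33261802e-04 -2.90040802e-01  9.57014182e-01]
 [ 9.99999881e-01  9.06303221e-05  4.80189584e-04]]
-0.019 [253.85408249 273.59779657] [array([162., 274.]), array([346., 274.])]
0 [253.88005017 255.01641591] [array([172., 255.]), array([336., 255.])]
0.019 [253.90084949 240.13330169] [array([180., 240.]), array([327., 240.])]
0.05 [253.92713946 221.32130656] [array([191., 221.]), array([317., 221.])]
0.1 [253.95691175 200.01751014] [array([202., 200.]), array([306., 200.])]
0.15 [253.97743584 185.33133568] [array([210., 185.]), array([298., 185.])]
0.2 [253.99244159 174.59385098] [array([216., 175.]), array([292., 175.])]
```

Request:
{"op": "carry_out", "data": {
  "motion": [-0.013, 0.012, -0.047, 0, 0, 0.8, 1, -0.013, 0.012, -0.046, 0, 0, 0, 1, 0, 0.046, 0, 0, 0, 0, 1, 0, 0, 0, 0, 0, 0, 1, 0, 0, 0, 0, 0, 0, 1]
}}

```text
t: 2.8
tool_pos: [0.3812, -0.2376, 0.1219]
orientation: [-1.577, 0.009, -0.011]
force: [0.1, -0.4, 0.9]
opening: 0.0928
```

Run:
```python
from h import *
to([.3835,-.232,.022])
im=snap('wrist','w2.png')
m=imaging.camera_model('wrist')
c=dark(im,254,200,r=20);print(c,unproj(m,c,.014).round(4))
```

```text
t 2.8 pos [ 0.3812 -0.2376  0.1219] tooldelta [0.0021 0.0999 0.0062] n50= 2.0 turn [ 0.34 -0.7   0.06] op 0.0928 F [ 0.1 -0.4  0.9]
[263.25390915 199.50533006] [ 0.3829 -0.2288  0.014 ]
```

View pics/w2.png

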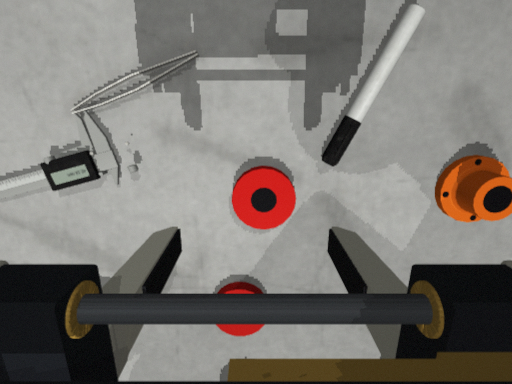

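Request:
{"op": "carry_out", "data": {
  "motion": [0.001, 0.03, 0.0035, 0.3, -0.7, 0, 1, 0.001, 0.03, 0.0035, 0, 0, 0, 1, 0, 0, 0, 0, 0, 0, 1, 0, 0, 0, 0, 0, 0, 1, 0, 0, 0, 0, 0, 0, 1]
}}

```text
t: 3.35
tool_pos: [0.3908, -0.2307, 0.0717]
orientation: [-1.579, -0.016, -0.003]
force: [-0.0, 0.3, -0.1]
opening: 0.0927
```

Run:
```python
from h import *
to([.3832,-.2305,.022])
im=snap('wrist','w3.png')
m=imaging.camera_model('wrist')
c=dark(im,254,220,r=24);print(c,unproj(m,c,.014).round(4)); to([.3832,-.2305,.022])
```

```text
t 3.35 pos [ 0.3908 -0.2307  0.0717] tooldelta [-0.0082  0.0496  0.0007] n50= 1.0 turn [0.48 0.5  0.7 ] op 0.0927 F [-0.   0.3 -0.1]
[256.05000818 207.6630305 ] [ 0.3843 -0.2301  0.014 ]
t 3.4 pos [ 0.3913 -0.2311  0.0722] tooldelta [-0.0087  0.0501  0.0011] n50= 1.0 turn [0.53 0.49 0.76] op 0.0929 F [ 0.5 -0.5  0.1]
```

Request:
{"op": "carry_out", "data": {
  "motion": [-0.007, 0.02, 0.001, 0.5, 0.5, 0.7, 1, 0, 0.02, 0, 0, 0, 0, 1, 0, 0, 0, 0, 0, 0, 1, 0, 0, 0, 0, 0, 0, 1, 0, 0, 0, 0, 0, 0, 1]
}}

```text
t: 3.9
tool_pos: [0.3855, -0.232, 0.0331]
orientation: [-1.574, -0.001, -0.004]
force: [0.1, -0.5, 0.4]
opening: 0.0927
```

Run:
```python
from h import *
to([.3838,-.230,.022])
```

```text
t 3.9 pos [ 0.3855 -0.232   0.0331] tooldelta [-0.0018  0.0111  0.0021] n50= 0.2 turn [ 0.17 -0.09  0.2 ] op 0.0927 F [ 0.1 -0.5  0.4]
```

Descend and close.

Request:
{"op": "carry_out", "data": {
  "motion": [-0.002, 0.011, 0.002, 0, 0, 0, 1, 0, 0, 0, 0, 0, 0, -1, 0, 0, 0, 0, 0, 0, -1, 0, 0, 0, 0, 0, 0, -1, 0, 0, 0, 0, 0, 0, -1],
  "squeeze": 25
}}

```text
t: 4.4
tool_pos: [0.3841, -0.2306, 0.0226]
orientation: [-1.575, -0.003, -0.006]
force: [0.2, -0.1, 0.2]
opening: 0.0658
```

Run:
```python
from h import *
to([.3838,-.230,.022])
```

```text
t 4.4 pos [ 0.3841 -0.2306  0.0226] tooldelta [-0.0004  0.0006  0.0006] n50= 0.0 turn [ 0.24 -0.11  0.3 ] op 0.0658 F [ 0.2 -0.1  0.2]
```

Request:
{"op": "carry_out", "data": {
  "motion": [0, 0, 0, 0, 0, 0, -1, 0, 0, 0, 0, 0, 0, -1, 0, -0.02, 0, 0, 0, 0, -1, 0, -0.04, 0, 0, 0, 0, -1, 0, -0.04, 0, 0, 0, 0, -1]
}}

```text
t: 4.9
tool_pos: [0.3792, -0.2268, 0.1188]
orientation: [-1.567, 0.006, 0.003]
force: [0.2, -1.3, -0.1]
opening: 0.0595
```

Run:
```python
from h import *
to([.6015,-.038,.12])
```

```text
t 4.9 pos [ 0.3792 -0.2268  0.1188] tooldelta [ 0.2219 -0.0017  0.1893] n50= 5.8 turn [-0.24 -0.11 -0.32] op 0.0595 F [ 0.2 -1.3 -0.1]
```

Request:
{"op": "carry_out", "data": {
  "motion": [0.037, 0, 0.0315, 0, 0, 0, -1, 0.037, 0, 0.0315, 0, 0, 0, -1, 0.037, 0, 0.0315, 0, 0, 0, -1, 0.037, 0, 0.0315, 0, 0, 0, -1, 0.037, 0, 0.0315, 0, 0, 0, -1]
}}

```text
t: 5.4
tool_pos: [0.5725, -0.0737, 0.129]
orientation: [-1.577, 0.004, -0.018]
force: [0.4, -0.9, 0.6]
opening: 0.0594
```

Run:
```python
from h import *
to([.6015,-.038,.0325])
im=snap('wrist','w4.png')
```

```text
t 5.4 pos [ 0.5725 -0.0737  0.129 ] tooldelta [0.0277 0.0965 0.0367] n50= 2.1 turn [ 0.36 -0.79  0.5 ] op 0.0594 F [ 0.4 -0.9  0.6]
```

View pics/w4.png

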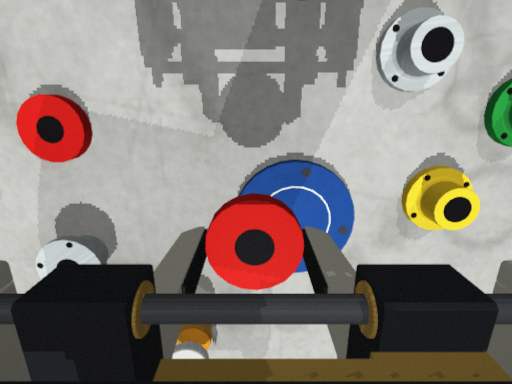

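Request:
{"op": "carry_out", "data": {
  "motion": [0.014, 0, 0.018, 0.4, -0.8, 0.5, -1, 0.014, 0, 0.018, 0, 0, 0, -1, 0, 0.04, 0, 0, 0, 0, -1, 0, 0, 0, 0, 0, 0, -1, 0, 0, 0, 0, 0, 0, -1]
}}

```text
t: 5.95
tool_pos: [0.6085, -0.0275, 0.0875]
orientation: [-1.566, -0.009, 0.005]
force: [0.3, -0.9, -0.2]
opening: 0.0595
```

Run:
```python
from h import *
to([.6015,-.038,.0325])
im=snap('wrist','w5.png');snap('top','t5.png')
```

```text
t 5.95 pos [ 0.6085 -0.0275  0.0875] tooldelta [-0.0072  0.0549 -0.0107] n50= 1.1 turn [-0.26  0.51  0.11] op 0.0595 F [ 0.3 -0.9 -0.2]
```

View pics/w5.png

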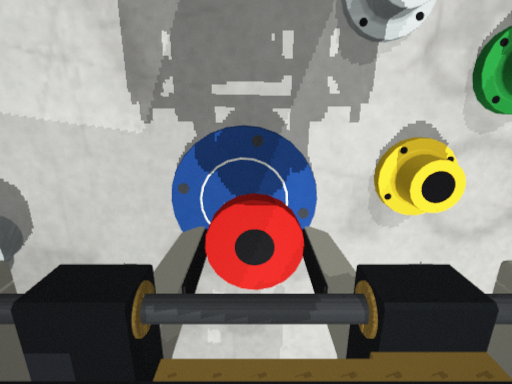

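```bash
cat >> h.py <<'E'
from scipy.ndimage import map_coordinates
def ringfit(im,m,c0,z=.0105,r=.0345,ang=(0,360),span=.015):
    g=cv2.GaussianBlur(im[:,:,2].astype(float),(0,0),1.0)
    a=np.radians(np.arange(ang[0],ang[1],5)); best=None
    Rm=rot(m)
    xs=np.arange(-span,span+1e-6,.0005)
    for dx in xs:
        for dy in xs:
            P=np.stack([c0[0]+dx+r*np.cos(a),c0[1]+dy+r*np.sin(a),0*a+z],1)
            p=(P-m['position'])@Rm@m['K'].T; uv=p[:,:2]/p[:,2:]
            v=map_coordinates(g,[uv[:,1],uv[:,0]],order=1).mean()
            if best is None or v>best[0]: best=(round(v,1),round(c0[0]+dx,4),round(c0[1]+dy,4))
    return best
E
python3 - <<'E'
from h import *
im=cv2.imread('pics/w5.png');m=imaging.camera_model('wrist')
for a in [(120,240),(110,250),(90,270)]: print(a,ringfit(im,m,(.6015,-.038),ang=a))
to([.6015,-.038,.0325])
E
```

```text
(120, 240) (np.float64(122.4), np.float64(0.6), np.float64(-0.036))
(110, 250) (np.float64(129.5), np.float64(0.6), np.float64(-0.0355))
(90, 270) (np.float64(141.0), np.float64(0.6), np.float64(-0.036))
t 6.05 pos [ 0.6076 -0.0278  0.0871] tooldelta [-0.0062  0.0545 -0.0104] n50= 1.1 turn [-0.26  0.48  0.04] op 0.0593 F [ 0.4 -0.3 -1.1]
```

Request:
{"op": "carry_out", "data": {
  "motion": [-0.007, 0.02, -0.009, -0.3, 0.5, 0, -1, 0, 0.02, 0, 0, 0, 0, -1, 0, 0, 0, 0, 0, 0, -1, 0, 0, 0, 0, 0, 0, -1, 0, 0, 0, 0, 0, 0, -1]
}}

```text
t: 6.55
tool_pos: [0.6049, -0.0399, 0.0556]
orientation: [-1.574, -0.006, -0.012]
force: [0.1, 0.3, -0.4]
opening: 0.0596
```

Run:
```python
from h import *
to([.6007,-.037,.0325])
```

```text
t 6.55 pos [ 0.6049 -0.0399  0.0556] tooldelta [-0.0045  0.0231  0.003 ] n50= 0.5 turn [ 0.16 -0.21  0.68] op 0.0596 F [ 0.1  0.3 -0.4]
```

Request:
{"op": "carry_out", "data": {
  "motion": [-0.004, 0.011, 0.003, 0, 0, 0.6, -1, 0, 0.006, 0, 0, 0, 0, -1, 0, 0, 0, 0, 0, 0, -1, 0, 0, 0, 0, 0, 0, -1, 0, 0, 0, 0, 0, 0, -1]
}}

```text
t: 7.05
tool_pos: [0.6026, -0.0368, 0.0402]
orientation: [-1.574, -0.001, -0.006]
force: [0.7, 0.5, -0.8]
opening: 0.0595
```

Run:
```python
from h import *
to([.6007,-.037,.0325])
```

```text
t 7.05 pos [ 0.6026 -0.0368  0.0402] tooldelta [-0.002   0.0077 -0.0002] n50= 0.2 turn [ 0.19 -0.2   0.26] op 0.0595 F [ 0.7  0.5 -0.8]
```

Request:
{"op": "carry_out", "data": {
  "motion": [-0.002, 0.006, 0, 0, 0, 0.2, -1, 0, 0.001, 0, 0, 0, 0, -1, 0, 0, 0, 0, 0, 0, -1, 0, 0, 0, 0, 0, 0, -1, 0, 0, 0, 0, 0, 0, -1]
}}

```text
t: 7.55
tool_pos: [0.6008, -0.0368, 0.0329]
orientation: [-1.574, 0.002, -0.004]
force: [-0.5, -0.1, -0.9]
opening: 0.0593
```

Run:
```python
from h import *
to([.6007,-.037,.0325])
```

```text
t 7.55 pos [ 0.6008 -0.0368  0.0329] tooldelta [-0.0001  0.0004 -0.0002] n50= 0.0 turn [ 0.19 -0.19  0.07] op 0.0593 F [-0.5 -0.1 -0.9]
```

Request:
{"op": "carry_out", "data": {
  "motion": [0, 0.001, 0, 0, 0, 0, -1, 0, 0, 0, 0, 0, 0, 0, 0, 0, 0, 0, 0, 0, 1, 0, 0, 0, 0, 0, 0, 1, 0, 0, 0, 0, 0, 0, 1]
}}

```text
t: 8.05
tool_pos: [0.6014, -0.0369, 0.0333]
orientation: [-1.574, 0.001, -0.005]
force: [0.0, 0.3, -0.0]
opening: 0.0788
```

Request:
{"op": "carry_out", "data": {
  "motion": [0, 0, 0, 0, 0, 0, 1, 0, -0.02, 0, 0, 0, 0, 1, 0, -0.045, 0, 0, 0, 0, 1, 0, -0.045, 0, 0, 0, 0, 1, 0, 0, 0, 0, 0, 0, 1]
}}

```text
t: 8.55
tool_pos: [0.5991, -0.0363, 0.1441]
orientation: [-1.574, 0.005, -0.0]
force: [1.1, 0.2, 0.7]
opening: 0.093
```

Run:
```python
from h import *
to([.5095,-.2570,.12])
im=snap('wrist','w6.png')
```

```text
t 8.55 pos [ 0.5991 -0.0363  0.1441] tooldelta [-0.0888  0.0249 -0.221 ] n50= 4.8 turn [ 0.16 -0.2  -0.18] op 0.093 F [1.1 0.2 0.7]
```

View pics/w6.png

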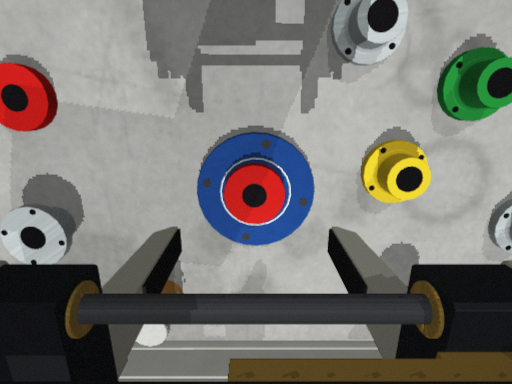

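Run:
```python
from h import *
im=cv2.imread('pics/w6.png');m=imaging.camera_model('wrist')
print(ringfit(im,m,(.601,-.037)))
c=dark(im,254,195,r=18);print(c,unproj(m,c,.024).round(4))
for p,z in [((14,98),.014),((32,237),.036),((410,178),.036)]:
  c=dark(im,*p,r=18);print(c,unproj(m,c,z).round(4))
```

```text
(np.float64(137.8), np.float64(0.598), np.float64(-0.035))
[253.82062229 195.06446835] [ 0.5973 -0.0365  0.024 ]
[14.15551576 97.51495259] [ 0.5076 -0.2528  0.014 ]
[ 32.5415033  237.28025433] [ 0.6353 -0.2481  0.036 ]
[408.85102196 178.66268526] [0.5787 0.1027 0.036 ]
```

Request:
{"op": "carry_out", "data": {
  "motion": [-0.018, 0, -0.044, 0, 0, 0, 1, -0.018, 0, -0.044, 0, 0, 0, 1, -0.018, 0.006, -0.044, 0, 0, 0, 1, -0.018, 0.006, -0.044, 0, 0, 0, 1, -0.018, 0.006, -0.044, 0, 0, 0, 1]
}}

```text
t: 9.1
tool_pos: [0.5049, -0.2555, 0.1183]
orientation: [-1.57, 0.001, 0.013]
force: [0.6, 0.1, -0.2]
opening: 0.093
```

Request:
{"op": "carry_out", "data": {
  "motion": [0, 0.04, 0, 0, 0, 0, 1, 0, 0, 0, 0, 0, 0, 1, 0, 0, 0, 0, 0, 0, 1, 0, 0, 0, 0, 0, 0, 1, 0, 0, 0, 0, 0, 0, 1]
}}

```text
t: 9.6
tool_pos: [0.5002, -0.2597, 0.0749]
orientation: [-1.568, 0.01, 0.012]
force: [0.0, 0.3, -0.5]
opening: 0.093
```

```bash
cat >> h.py <<'E'
def look(f,z,zt,guess=(254,200),r=22,exp=None):
    m=imaging.camera_model('wrist');im=snap('wrist',f)
    s=robot.read_state()
    if exp is not None: guess=proj(m,exp)
    c=dark(im,*guess,r=r);P=unproj(m,c,z); print('px',c.round(1),'P',P.round(4)); to([P[0],P[1],zt])
E
python3 - <<'E'
from h import *
look('w7.png',.014,.022,exp=[.5095,-.2575,.014]); to([.5095,-.2575,.022])
E
```

```text
px [259.3 228.1] P [ 0.5096 -0.2554  0.014 ]
t 9.65 pos [ 0.5004 -0.2597  0.0751] tooldelta [0.0099 0.053  0.0042] n50= 1.1 turn [-0.13  0.09 -0.78] op 0.0929 F [-0.2  0.3  0.5]
t 9.65 pos [ 0.5004 -0.2597  0.0751] tooldelta [0.0098 0.053  0.002 ] n50= 1.1 turn [-0.13  0.09 -0.78] op 0.0929 F [-0.2  0.3  0.5]
```

Request:
{"op": "carry_out", "data": {
  "motion": [0.009, 0, 0.003, 0, 0, -0.8, 1, 0, 0.02, 0, 0, 0, 0, 1, 0, 0.02, 0, 0, 0, 0, 1, 0, 0, 0, 0, 0, 0, 1, 0, 0, 0, 0, 0, 0, 1]
}}

```text
t: 10.15
tool_pos: [0.5171, -0.2554, 0.0403]
orientation: [-1.573, -0.015, -0.005]
force: [-0.4, 0.4, -0.5]
opening: 0.0931
```

Run:
```python
from h import *
to([.5096,-.2562,.022])
```

```text
t 10.15 pos [ 0.5171 -0.2554  0.0403] tooldelta [-0.0078  0.0182 -0.0007] n50= 0.4 turn [0.15 0.35 0.73] op 0.0931 F [-0.4  0.4 -0.5]
```

Request:
{"op": "carry_out", "data": {
  "motion": [-0.008, 0, -0.001, 0, 0.3, 0.7, 1, -0.001, 0.009, 0, 0, 0, 0, 1, -0.001, 0.008, 0, 0, 0, 0, 1, 0, 0, 0, 0, 0, 0, 1, 0, 0, 0, 0, 0, 0, 1]
}}

```text
t: 10.65
tool_pos: [0.5084, -0.2573, 0.0252]
orientation: [-1.576, -0.004, -0.002]
force: [0.0, 0.2, 1.1]
opening: 0.093
```

Run:
```python
from h import *
to([.5096,-.2562,.022])
```

```text
t 10.65 pos [ 0.5084 -0.2573  0.0252] tooldelta [0.0012 0.0032 0.0012] n50= 0.1 turn [0.29 0.05 0.22] op 0.093 F [0.  0.2 1.1]
```

Request:
{"op": "carry_out", "data": {
  "motion": [0.001, 0.003, 0.001, 0.3, 0, 0.2, 1, 0, 0, 0, 0, 0, 0, -1, 0, 0, 0, 0, 0, 0, -1, 0, 0, 0, 0, 0, 0, -1, 0, 0, 0, 0, 0, 0, -1]
}}

```text
t: 11.15
tool_pos: [0.5098, -0.2565, 0.0223]
orientation: [-1.57, -0.001, 0.0]
force: [-0.7, -0.6, -0.7]
opening: 0.0659
```

Request:
{"op": "carry_out", "data": {
  "motion": [0, 0, 0, 0, 0, 0, -1, 0, 0, 0, 0, 0, 0, -1, 0, -0.02, 0, 0, 0, 0, -1, 0, -0.04, 0, 0, 0, 0, -1, 0, -0.04, 0, 0, 0, 0, -1]
}}

```text
t: 11.65
tool_pos: [0.5046, -0.2534, 0.1167]
orientation: [-1.562, 0.009, 0.01]
force: [-0.0, -1.1, -1.1]
opening: 0.0594
```

Run:
```python
from h import *
to([.6012,-.0363,.12]); snap('wrist','w8.png')
```

```text
t 11.65 pos [ 0.5046 -0.2534  0.1167] tooldelta [ 0.0966 -0.0026  0.2171] n50= 4.8 turn [-0.49  0.03 -0.72] op 0.0594 F [-0.  -1.1 -1.1]
```

View pics/w8.png

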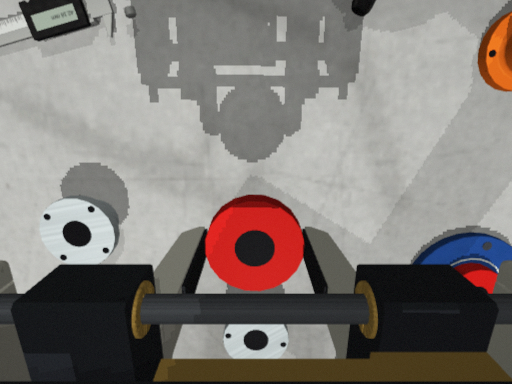

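Request:
{"op": "carry_out", "data": {
  "motion": [0.019, 0, 0.043, -0.5, 0, -0.7, -1, 0.019, 0, 0.043, 0, 0, 0, -1, 0.019, 0, 0.043, 0, 0, 0, -1, 0.019, 0, 0.043, 0, 0, 0, -1, 0.018, 0, 0.041, 0, 0, 0, -1]
}}

```text
t: 12.2
tool_pos: [0.6072, -0.0441, 0.1303]
orientation: [-1.583, -0.007, -0.023]
force: [1.6, -0.4, -1.0]
opening: 0.0595
```

Request:
{"op": "carry_out", "data": {
  "motion": [0, 0.02, 0, 0, 0, 0, -1, 0, 0.01, 0, 0, 0, 0, -1, 0, 0, 0, 0, 0, 0, -1, 0, 0, 0, 0, 0, 0, -1, 0, 0, 0, 0, 0, 0, -1]
}}

```text
t: 12.7
tool_pos: [0.6096, -0.0391, 0.0999]
orientation: [-1.582, -0.012, -0.02]
force: [-0.6, -0.5, -1.1]
opening: 0.0594
```

Run:
```python
from h import *
to([.6012,-.0363,.0465]); im=snap('wrist','w9.png'); m=imaging.camera_model('wrist')
print(ringfit(im,m,(.601,-.037),ang=(110,250)))
```

```text
t 12.7 pos [ 0.6096 -0.0391  0.0999] tooldelta [-0.0095  0.0532  0.0034] n50= 1.1 turn [ 0.63 -0.28  1.19] op 0.0594 F [-0.6 -0.5 -1.1]
(np.float64(158.4), np.float64(0.616), np.float64(-0.039))
```

Request:
{"op": "carry_out", "data": {
  "motion": [-0.011, 0.01, 0.003, 0.6, -0.3, 1.2, -1, -0.002, 0.015, 0, 0, 0, 0, -1, -0.001, 0.01, 0, 0, 0, 0, -1, 0, 0, 0, 0, 0, 0, -1, 0, 0, 0, 0, 0, 0, -1]
}}

```text
t: 13.25
tool_pos: [0.5943, -0.0381, 0.0622]
orientation: [-1.571, 0.003, -0.001]
force: [-0.6, 0.1, -0.7]
opening: 0.0594
```

Run:
```python
from h import *
to([.6012,-.0363,.0465])
```

```text
t 13.25 pos [ 0.5943 -0.0381  0.0622] tooldelta [0.007  0.0157 0.0018] n50= 0.3 turn [-0.01 -0.14 -0.07] op 0.0594 F [-0.6  0.1 -0.7]
```

Request:
{"op": "carry_out", "data": {
  "motion": [0.006, 0, 0.002, 0, 0, 0, -1, 0, 0.01, 0, 0, 0, 0, -1, 0, 0.002, 0, 0, 0, 0, -1, 0, 0, 0, 0, 0, 0, -1, 0, 0, 0, 0, 0, 0, -1]
}}

```text
t: 13.75
tool_pos: [0.6017, -0.0357, 0.0497]
orientation: [-1.571, 0.002, -0.002]
force: [-0.4, -0.2, -1.4]
opening: 0.0593
```

Run:
```python
from h import *
to([.6012,-.0363,.0465])
```

```text
t 13.75 pos [ 0.6017 -0.0357  0.0497] tooldelta [-0.0005  0.0032 -0.0006] n50= 0.1 turn [-0.   -0.12 -0.  ] op 0.0593 F [-0.4 -0.2 -1.4]
```

Request:
{"op": "carry_out", "data": {
  "motion": [-0.0005, 0.003, -0.0005, 0, 0, 0, -1, 0, 0.001, 0, 0, 0, 0, -1, 0, 0, 0, 0, 0, 0, 1, 0, 0, 0, 0, 0, 0, 1, 0, 0, 0, 0, 0, 0, 1]
}}

```text
t: 14.25
tool_pos: [0.6019, -0.0364, 0.0467]
orientation: [-1.571, 0.0, -0.003]
force: [-0.6, 0.4, -0.1]
opening: 0.0785
```

Request:
{"op": "carry_out", "data": {
  "motion": [0, 0, 0, 0, 0, 0, 1, 0, -0.02, 0, 0, 0, 0, 1, 0, -0.045, 0, 0, 0, 0, 1, 0, -0.045, 0, 0, 0, 0, 1, 0, 0, 0, 0, 0, 0, 1]
}}

```text
t: 14.75
tool_pos: [0.5999, -0.0362, 0.1579]
orientation: [-1.57, 0.004, 0.001]
force: [1.1, 0.1, 0.6]
opening: 0.0925
```

Run:
```python
from h import *
to([.45,.058,.2]); im=snap('wrist','w10.png'); m=imaging.camera_model('wrist')
print(ringfit(im,m,(.601,-.037)))
c=dark(im,254,195,r=18);print(c,unproj(m,c,.038).round(4))
```

```text
t 14.75 pos [ 0.5999 -0.0362  0.1579] tooldelta [-0.1503 -0.0416  0.0939] n50= 3.6 turn [-0.03 -0.12 -0.17] op 0.0925 F [1.1 0.1 0.6]
(np.float64(147.8), np.float64(0.5985), np.float64(-0.035))
[253.83708352 195.21070345] [ 0.5984 -0.036   0.038 ]
```

View pics/w10.png

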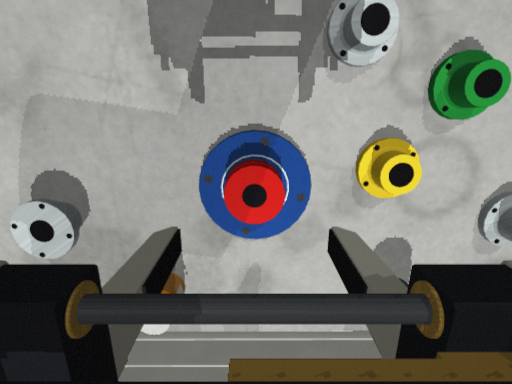

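Request:
{"op": "carry_out", "data": {
  "motion": [-0.038, 0, 0.024, 0, 0, 0, 1, -0.038, 0, 0.024, 0, 0, 0, 1, -0.038, 0.01, 0.024, 0, 0, 0, 1, -0.036, 0.015, 0.022, 0, 0, 0, 1, 0, 0.02, 0, 0, 0, 0, 1]
}}

```text
t: 15.3
tool_pos: [0.4419, 0.0604, 0.104]
orientation: [-1.569, 0.014, 0.006]
force: [1.8, 0.6, -0.8]
opening: 0.0931
```

Request:
{"op": "carry_out", "data": {
  "motion": [0, 0, 0, 0, 0, 0, 1, 0, 0, 0, 0, 0, 0, 1, 0, 0, 0, 0, 0, 0, 1, 0, 0, 0, 0, 0, 0, 1, 0, 0, 0, 0, 0, 0, 1]
}}

```text
t: 15.8
tool_pos: [0.4404, 0.0601, 0.1017]
orientation: [-1.569, 0.018, 0.01]
force: [-0.3, -0.3, -0.2]
opening: 0.093
```

Run:
```python
from h import *
look('w11.png',.036,.032,exp=[.45,.061,.036]); to([.45,.061,.032])
```

```text
px [258.5 226.5] P [0.4501 0.0638 0.036 ]
t 15.85 pos [0.4405 0.06   0.1019] tooldelta [0.0108 0.0697 0.0037] n50= 1.4 turn [-0.08 -0.29 -0.99] op 0.0926 F [0.6 0.4 1.1]
t 15.85 pos [0.4405 0.06   0.1019] tooldelta [0.0107 0.0697 0.0009] n50= 1.4 turn [-0.08 -0.29 -0.99] op 0.0926 F [0.6 0.4 1.1]
```

View pics/w11.png

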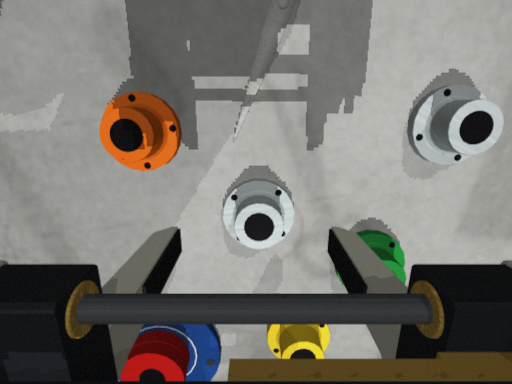

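Request:
{"op": "carry_out", "data": {
  "motion": [0.008, 0, 0.002, 0, -0.3, -1, 1, 0, 0.02, 0, 0, 0, 0, 1, 0, 0.02, 0, 0, 0, 0, 1, 0, 0, 0, 0, 0, 0, 1, 0, 0, 0, 0, 0, 0, 1]
}}

```text
t: 16.35
tool_pos: [0.4539, 0.0619, 0.0637]
orientation: [-1.569, -0.008, -0.008]
force: [-0.2, -0.8, 0.5]
opening: 0.093
```

Run:
```python
from h import *
to([.4501,.062,.032])
```

```text
t 16.35 pos [0.4539 0.0619 0.0637] tooldelta [-0.0041  0.0316  0.    ] n50= 0.6 turn [-0.1  -0.01  0.56] op 0.093 F [-0.2 -0.8  0.5]
```

Request:
{"op": "carry_out", "data": {
  "motion": [-0.004, 0.006, 0, 0, 0, 0.5, 1, -0.001, 0.014, 0, 0, 0, 0, 1, -0.001, 0.009, 0, 0, 0, 0, 1, 0, 0, 0, 0, 0, 0, 1, 0, 0, 0, 0, 0, 0, 1]
}}

```text
t: 16.85
tool_pos: [0.4491, 0.0621, 0.0344]
orientation: [-1.569, -0.003, -0.003]
force: [1.6, 0.7, 0.5]
opening: 0.093
```

Run:
```python
from h import *
to([.4501,.062,.032])
```

```text
t 16.85 pos [0.4491 0.0621 0.0344] tooldelta [ 0.001   0.0024 -0.0001] n50= 0.1 turn [-0.1   0.01  0.21] op 0.093 F [1.6 0.7 0.5]
```

Request:
{"op": "carry_out", "data": {
  "motion": [0.001, 0.0025, 0, 0, 0, 0.2, 1, 0, 0, 0, 0, 0, 0, -1, 0, 0, 0, 0, 0, 0, -1, 0, 0, 0, 0, 0, 0, -1, 0, 0, 0, 0, 0, 0, -1],
  "squeeze": 35
}}

```text
t: 17.35
tool_pos: [0.4511, 0.0621, 0.0326]
orientation: [-1.569, -0.001, -0.001]
force: [0.4, 0.2, 0.4]
opening: 0.0654
```

Request:
{"op": "carry_out", "data": {
  "motion": [0, 0, 0, 0, 0, 0, -1, 0, 0, 0, 0, 0, 0, -1, 0, 0, 0, 0, 0, 0, -1, 0, 0, 0, 0, 0, 0, -1, 0, 0, 0, 0, 0, 0, -1]
}}

```text
t: 17.85
tool_pos: [0.4513, 0.0622, 0.0329]
orientation: [-1.569, -0.002, -0.002]
force: [0.2, -0.1, 0.1]
opening: 0.0397
```

Run:
```python
from h import *
to([.4501,.062,.032])
```

```text
t 17.85 pos [0.4513 0.0622 0.0329] tooldelta [-0.0012  0.0009 -0.0002] n50= 0.0 turn [-0.11  0.    0.11] op 0.0397 F [ 0.2 -0.1  0.1]
```

Request:
{"op": "carry_out", "data": {
  "motion": [0, -0.02, 0, 0, 0, 0, -1, 0, -0.04, 0, 0, 0, 0, -1, 0, -0.035, 0, 0, 0, 0, -1, 0.03, -0.01, -0.019, 0, 0, 0, -1, 0.038, 0, -0.024, 0, 0, 0, -1]
}}

```text
t: 18.35
tool_pos: [0.5146, 0.0204, 0.1384]
orientation: [-1.568, 0.001, 0.008]
force: [0.3, 1.1, -2.6]
opening: 0.0393
```

Run:
```python
from h import *
to([.6014,-.0363,.0708]);snap('wrist','w12.png')
```

```text
t 18.35 pos [0.5146 0.0204 0.1384] tooldelta [ 0.0869  0.067  -0.0572] n50= 2.5 turn [-0.13  0.24 -0.35] op 0.0393 F [ 0.3  1.1 -2.6]
```

View pics/w12.png

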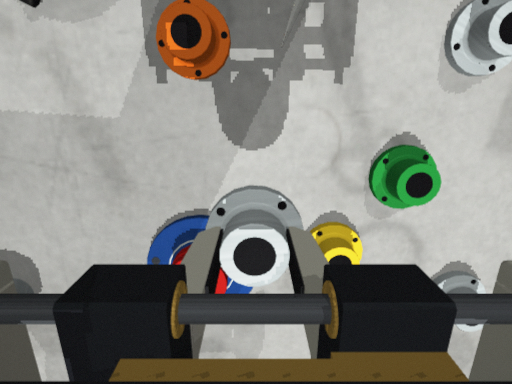

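```bash
cat >> h.py <<'E'
def held(im,d,r=26):
    # d: distance of top face ahead of TCP (tool y); prints offset of plug in tool x,z
    Rt=np.array([[0,0.957014,0.290041],[0,-0.290041,0.957014],[1,0,0]]);pos=np.array([-.0814878,-.147229,.000111])
    m=imaging.camera_model('wrist');K=m['K']
    p=K@(Rt.T@(np.array([0,d,0])-pos));g=p[:2]/p[2]
    c=dark(im,*g,r=r); dr=Rt@np.linalg.solve(K,[c[0],c[1],1]);P=pos+dr*(d-pos[1])/dr[1]
    print('exp',g.round(1),'plug px',c.round(1),'offset tool',P.round(4))
E
python3 - <<'E'
from h import *
held(cv2.imread('pics/w12.png'),-.0032)
held(cv2.imread('pics/w8.png'),.0083)
E
```

```text
exp [254.  257.9] plug px [254.1 256. ] offset tool [-0.0012 -0.0032  0.    ]
exp [254.  248.1] plug px [254.2 247.9] offset tool [-0.0002  0.0083  0.0001]
```

Request:
{"op": "carry_out", "data": {
  "motion": [0.036, 0, -0.022, 0, 0, -0.3, -1, 0.034, 0, -0.022, 0, 0, 0, -1, 0.008, 0.01, -0.008, 0, 0, 0, -1, 0, 0.01, 0, 0, 0, 0, -1, 0, 0, 0, 0, 0, 0, -1]
}}

```text
t: 18.9
tool_pos: [0.5971, -0.0386, 0.11]
orientation: [-1.57, 0.006, 0.007]
force: [-0.4, 0.8, -2.3]
opening: 0.0399
```

Run:
```python
from h import *
to([.6014,-.0363,.0708])
```

```text
t 18.9 pos [ 0.5971 -0.0386  0.11  ] tooldelta [0.0046 0.0392 0.0022] n50= 0.8 turn [-0.06  0.   -0.47] op 0.0399 F [-0.4  0.8 -2.3]
```

Request:
{"op": "carry_out", "data": {
  "motion": [0.003, 0, 0.002, 0, 0, -0.5, -1, 0, 0.014, 0, 0, 0, 0, -1, 0, 0.012, 0, 0, 0, 0, -1, 0, 0, 0, 0, 0, 0, -1, 0, 0, 0, 0, 0, 0, -1]
}}

```text
t: 19.4
tool_pos: [0.5975, -0.0335, 0.0814]
orientation: [-1.569, -0.001, 0.003]
force: [-0.6, 1.0, -2.0]
opening: 0.0395
```

Run:
```python
from h import *
to([.6024,-.0363,.0708])
```

```text
t 19.4 pos [ 0.5975 -0.0335  0.0814] tooldelta [ 0.0049  0.0106 -0.0029] n50= 0.2 turn [-0.11  0.16 -0.05] op 0.0395 F [-0.6  1.  -2. ]
```

Request:
{"op": "carry_out", "data": {
  "motion": [0.005, 0, -0.003, 0, 0, 0, -1, 0, 0.006, 0, 0, 0, 0, -1, 0, 0.001, 0, 0, 0, 0, -1, 0, 0, 0, 0, 0, 0, -1, 0, 0, 0, 0, 0, 0, -1]
}}

```text
t: 19.9
tool_pos: [0.6038, -0.0368, 0.075]
orientation: [-1.569, -0.003, 0.002]
force: [0.1, -0.2, -0.7]
opening: 0.0389
```

Run:
```python
from h import *
to([.6024,-.0363,.0708])
```

```text
t 19.9 pos [ 0.6038 -0.0368  0.075 ] tooldelta [-0.0014  0.0042  0.0005] n50= 0.1 turn [-0.09  0.16  0.05] op 0.0389 F [ 0.1 -0.2 -0.7]
```

Request:
{"op": "carry_out", "data": {
  "motion": [-0.0015, 0.003, 0.0005, 0, 0, 0, -1, 0, 0.001, 0, 0, 0, 0, -1, 0, 0, 0, 0, 0, 0, -1, 0, 0, 0, 0, 0, 0, -1, 0, 0, 0, 0, 0, 0, -1]
}}

```text
t: 20.4
tool_pos: [0.6022, -0.0363, 0.071]
orientation: [-1.569, -0.003, 0.001]
force: [-0.1, -0.1, -2.0]
opening: 0.0393
```

Run:
```python
from h import *
to([.6024,-.0363,.0708]); held(snap('wrist','w13.png'),-.0032)
```

```text
t 20.4 pos [ 0.6022 -0.0363  0.071 ] tooldelta [ 0.0002  0.0002 -0.    ] n50= 0.0 turn [-0.09  0.16  0.08] op 0.0393 F [-0.1 -0.1 -2. ]
exp [254.  257.9] plug px [254.1 255.9] offset tool [-0.0012 -0.0032  0.    ]
```

View pics/w13.png

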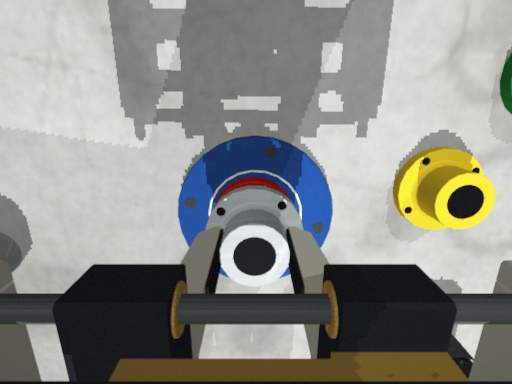

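Request:
{"op": "carry_out", "data": {
  "motion": [0, 0.001, 0, 0, 0, 0, -1, 0, 0, 0, 0, 0, 0, -1, 0, 0, 0, 0, 0, 0, 0.2, 0, 0, 0, 0, 0, 0, 0.6, 0, 0, 0, 0, 0, 0, 1]
}}

```text
t: 20.95
tool_pos: [0.6036, -0.0365, 0.072]
orientation: [-1.57, -0.005, -0.001]
force: [0.3, -0.6, 0.3]
opening: 0.0586
```

Request:
{"op": "carry_out", "data": {
  "motion": [0, 0, 0, 0, 0, 0, 1, 0, 0, 0, 0, 0, 0, 1, 0, -0.02, 0, 0, 0, 0, 1, 0, -0.045, 0, 0, 0, 0, 1, 0, -0.045, 0, 0, 0, 0, 1]
}}

```text
t: 21.45
tool_pos: [0.5977, -0.0358, 0.1756]
orientation: [-1.567, 0.007, 0.011]
force: [1.1, -0.6, 0.1]
opening: 0.0925
```

Run:
```python
from h import *
to([.6386,-.2535,.15]); im=snap('wrist','w14.png'); m=imaging.camera_model('wrist')
c=dark(im,*proj(m,[.6014,-.0363,.074]),r=20);print(c,unproj(m,c,.074).round(4))
```

```text
t 21.45 pos [ 0.5977 -0.0358  0.1756] tooldelta [ 0.0406  0.0243 -0.2179] n50= 4.5 turn [-0.2   0.16 -0.67] op 0.0925 F [ 1.1 -0.6  0.1]
[253.12386418 204.65048078] [ 0.6098 -0.0369  0.074 ]
```

View pics/w14.png

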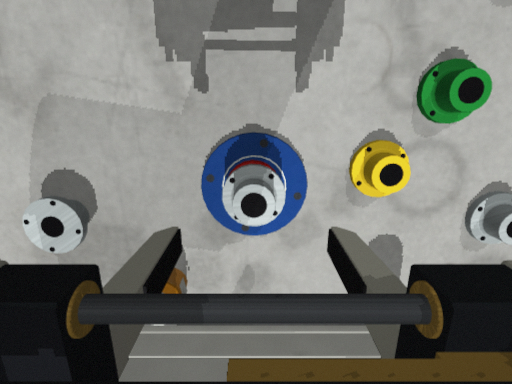

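Run:
```python
from h import *
for i in range(3):
    m=imaging.camera_model('wrist');im=snap('wrist','w15.png'); to([.6386,-.2535,.15])
    c=dark(im,*proj(m,[.6014,-.0363,.074]),r=20);print(c,unproj(m,c,.074).round(4), ringfit(im,m,(.601,-.037),ang=(20,340)))
tt=snap('top','t15.png');mt=imaging.camera_model('top');c=dark(tt,*proj(mt,[.603,-.0368,.074]),r=6)
print('top',c,unproj(mt,c,.074).round(4),ringfit(tt,mt,(.603,-.037)))
```

```text
t 21.55 pos [ 0.6025 -0.0365  0.1832] tooldelta [ 0.0354  0.033  -0.2171] n50= 4.4 turn [-0.08  0.16  0.12] op 0.0931 F [ 1.1 -0.3 -0.5]
[253.94045543 196.1917615 ] [ 0.6014 -0.0362  0.074 ] (np.float64(146.3), np.float64(0.6115), np.float64(-0.036))
t 21.6 pos [ 0.6013 -0.0363  0.1799] tooldelta [ 0.0368  0.0294 -0.2173] n50= 4.4 turn [-0.11  0.16 -0.08] op 0.093 F [-0.1  0.7 -0.1]
[254.15592894 195.56301579] [ 0.6014 -0.0362  0.074 ] (np.float64(147.8), np.float64(0.612), np.float64(-0.036))
t 21.65 pos [ 0.5998 -0.0361  0.1772] tooldelta [ 0.0383  0.0264 -0.2175] n50= 4.4 turn [-0.15  0.16 -0.31] op 0.093 F [ 0.  -0.8 -0.6]
[253.86890793 198.29780958] [ 0.6014 -0.0362  0.074 ] (np.float64(148.6), np.float64(0.612), np.float64(-0.036))
top [246.49129747 173.59098101] [ 0.6044 -0.0391  0.074 ] (np.float64(105.8), np.float64(0.618), np.float64(-0.052))
```

Request:
{"op": "carry_out", "data": {
  "motion": [0.008, 0, -0.045, 0, 0, 0, 1, 0.008, 0, -0.045, 0, 0, 0, 1, 0.008, 0.015, -0.045, 0, 0, 0, 1, 0.008, 0.02, -0.045, 0, 0, 0, 1, 0.004, 0.02, -0.034, 0, 0, 0, 1]
}}

```text
t: 22.2
tool_pos: [0.6338, -0.2488, 0.1113]
orientation: [-1.564, 0.002, 0.021]
force: [0.5, 0.8, 0.4]
opening: 0.0932
```

```bash
cat >> h.py <<'E'
def settle(n=5):
    for i in range(n): imaging.read_camera('top')
E
python3 - <<'E'
from h import *
settle()
look('w16.png',.036,.031,exp=[.6386,-.2535,.036]); to([.6386,-.2538,.031])
E
```

```text
px [246.4 216.5] P [ 0.6388 -0.2513  0.036 ]
t 22.5 pos [ 0.6343 -0.2454  0.1133] tooldelta [ 0.0056  0.0822 -0.0065] n50= 1.7 turn [-0.43  0.77 -0.82] op 0.093 F [-0.3 -0.2  0. ]
t 22.5 pos [ 0.6343 -0.2454  0.1133] tooldelta [ 0.0054  0.0822 -0.009 ] n50= 1.7 turn [-0.43  0.77 -0.82] op 0.093 F [-0.3 -0.2  0. ]
```

View pics/w16.png

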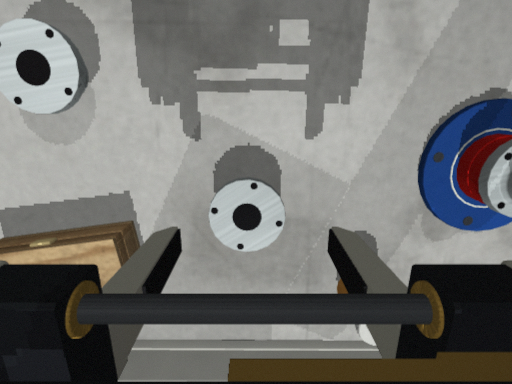

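Request:
{"op": "carry_out", "data": {
  "motion": [0.005, 0, -0.007, -0.4, 0.8, -0.8, 1, 0, 0.02, 0, 0, 0, 0, 1, 0, 0.02, 0, 0, 0, 0, 1, -0.002, 0.01, 0, 0, 0, 0, 1, 0, 0, 0, 0, 0, 0, 1]
}}

```text
t: 23.0
tool_pos: [0.643, -0.2491, 0.0684]
orientation: [-1.576, -0.013, -0.006]
force: [-0.6, -0.0, 0.4]
opening: 0.0926
```

Run:
```python
from h import *
settle(4)
to([.6387,-.2525,.031])
```

```text
t 23.2 pos [ 0.6444 -0.2503  0.071 ] tooldelta [-0.0064  0.0399 -0.0019] n50= 0.8 turn [0.38 0.2  0.88] op 0.0929 F [ 0.8  1.  -0.1]
```

Request:
{"op": "carry_out", "data": {
  "motion": [-0.006, 0.005, -0.002, 0.3, 0.2, 0.8, 1, -0.001, 0.015, 0, 0, 0, 0, 1, -0.001, 0.012, 0, 0, 0, 0, 1, 0, 0.002, 0, 0, 0, 0, 1, 0, 0, 0, 0, 0, 0, 1]
}}

```text
t: 23.7
tool_pos: [0.6365, -0.2534, 0.0354]
orientation: [-1.573, -0.001, -0.003]
force: [-0.6, -0.2, -0.8]
opening: 0.0926
```

Run:
```python
from h import *
settle(3)
to([.6387,-.2525,.031])
```

```text
t 23.85 pos [ 0.6372 -0.2536  0.0366] tooldelta [0.0015 0.0056 0.0011] n50= 0.1 turn [ 0.15 -0.05  0.2 ] op 0.0929 F [ 0.3  0.3 -0.3]
```

Request:
{"op": "carry_out", "data": {
  "motion": [0.0015, 0.005, 0.001, 0, 0, 0.2, 1, 0, 0, 0, 0, 0, 0, 1, 0, 0, 0, 0, 0, 0, -1, 0, 0, 0, 0, 0, 0, -1, 0, 0, 0, 0, 0, 0, -1]
}}

```text
t: 24.35
tool_pos: [0.6401, -0.2528, 0.0329]
orientation: [-1.575, -0.001, -0.002]
force: [-0.3, 0.4, 0.8]
opening: 0.0734
```

Request:
{"op": "carry_out", "data": {
  "motion": [0, 0, 0, 0, 0, 0, -1, 0, 0, 0, 0, 0, 0, -1, 0, 0, 0, 0, 0, 0, -1, 0, 0, 0, 0, 0, 0, -1, 0, 0, 0, 0, 0, 0, -1]
}}

```text
t: 24.85
tool_pos: [0.6402, -0.2527, 0.0331]
orientation: [-1.574, -0.002, -0.002]
force: [0.4, 0.5, -1.7]
opening: 0.0633
```

Run:
```python
from h import *
to([.6387,-.2525,.031]); held(snap('wrist','w17.png'),-.0047)
```

```text
t 24.85 pos [ 0.6402 -0.2527  0.0331] tooldelta [-0.0015  0.0021  0.0002] n50= 0.1 turn [ 0.21 -0.03  0.14] op 0.0633 F [ 0.4  0.5 -1.7]
exp [254.  259.2] plug px [254.1 255.6] offset tool [-0.0022 -0.0047  0.0001]
```

Request:
{"op": "carry_out", "data": {
  "motion": [0, -0.02, 0, 0, 0, 0, -1, 0, -0.04, 0, 0, 0, 0, -1, 0, -0.04, 0, 0, 0, 0, -1, -0.002, -0.025, 0.02, 0, 0, 0, -1, -0.006, -0.005, 0.035, 0, 0, 0, -1]
}}

```text
t: 25.4
tool_pos: [0.6283, -0.199, 0.1617]
orientation: [-1.572, 0.01, 0.001]
force: [-0.1, -0.4, -2.1]
opening: 0.0633
```

Run:
```python
from h import *
to([.6027,-.0363,.1071]);im=snap('wrist','w18.png'); held(im,-.0029)
```

```text
t 25.4 pos [ 0.6283 -0.199   0.1617] tooldelta [-0.0261  0.0547  0.1626] n50= 3.5 turn [ 0.04 -0.32 -0.39] op 0.0633 F [-0.1 -0.4 -2.1]
exp [254.  257.6] plug px [254.2 255.7] offset tool [-0.0012 -0.0029  0.0001]
```

View pics/w18.png

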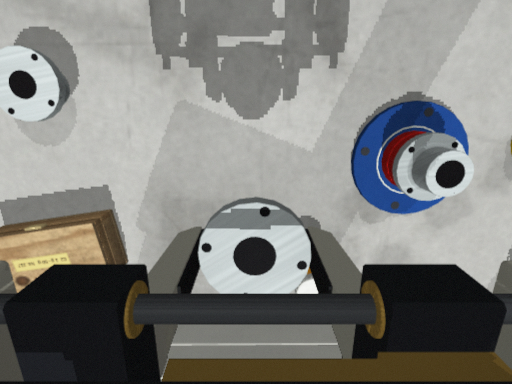

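Request:
{"op": "carry_out", "data": {
  "motion": [-0.007, 0, 0.045, 0, 0, -0.4, -1, -0.007, 0, 0.045, 0, 0, 0, -1, -0.007, 0, 0.04, 0, 0, 0, -1, -0.003, 0, 0.022, 0, 0, 0, -1, 0, 0.01, 0, 0, 0, 0, -1]
}}

```text
t: 25.95
tool_pos: [0.6026, -0.0344, 0.1516]
orientation: [-1.568, 0.001, -0.002]
force: [0.2, -0.8, -2.2]
opening: 0.063
```

Run:
```python
from h import *
settle(4);to([.6027,-.0363,.1071])
```

```text
t 26.15 pos [ 0.6018 -0.0383  0.1497] tooldelta [0.001  0.0426 0.0019] n50= 0.9 turn [-0.13 -0.33 -0.19] op 0.0631 F [ 0.  -0.1 -3.3]
```

Request:
{"op": "carry_out", "data": {
  "motion": [0, 0.01, 0.002, 0, -0.3, -0.2, -1, 0, 0.012, 0, 0, 0, 0, -1, -0.001, 0.008, 0, 0, 0, 0, -1, 0, 0, 0, 0, 0, 0, -1, 0, 0, 0, 0, 0, 0, -1]
}}

```text
t: 26.65
tool_pos: [0.6006, -0.0403, 0.1159]
orientation: [-1.569, 0.005, -0.003]
force: [0.1, 0.4, -2.1]
opening: 0.0629
```

Run:
```python
from h import *
settle(3);to([.6027,-.0363,.1071]);held(snap('wrist','w19.png'),-.0029)
```

```text
t 26.8 pos [ 0.601  -0.0401  0.1166] tooldelta [0.0017 0.0095 0.0038] n50= 0.2 turn [-0.09 -0.29 -0.01] op 0.0631 F [-0.7 -0.2 -1.1]
exp [254.  257.6] plug px [254.  255.7] offset tool [-0.0012 -0.0029  0.    ]
```

View pics/w19.png

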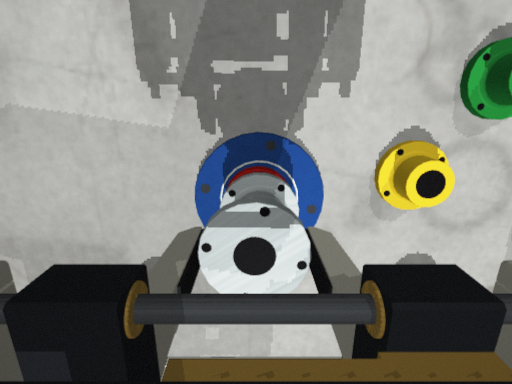

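Request:
{"op": "carry_out", "data": {
  "motion": [0.002, 0, 0.004, 0, -0.3, 0, -1, 0, 0.005, 0, 0, 0, 0, -1, 0, 0.001, 0, 0, 0, 0, -1, 0, 0, 0, 0, 0, 0, -1, 0, 0, 0, 0, 0, 0, -1]
}}

```text
t: 27.35
tool_pos: [0.6043, -0.0353, 0.1117]
orientation: [-1.569, -0.003, -0.001]
force: [0.4, 1.1, -1.6]
opening: 0.0633
```

Run:
```python
from h import *
settle(2);to([.6027,-.0363,.1071])
```

```text
t 27.45 pos [ 0.6043 -0.0353  0.1118] tooldelta [-0.0017  0.0047 -0.001 ] n50= 0.1 turn [-0.07  0.09  0.17] op 0.0636 F [ 0.2  0.1 -1.8]
```

Request:
{"op": "carry_out", "data": {
  "motion": [-0.0015, 0.0035, -0.001, 0, 0, 0, -1, 0, 0.001, 0, 0, 0, 0, -1, 0, 0, 0, 0, 0, 0, -1, 0, 0, 0, 0, 0, 0, -1, 0, 0, 0, 0, 0, 0, -1]
}}

```text
t: 27.95
tool_pos: [0.6029, -0.0366, 0.1072]
orientation: [-1.57, -0.004, -0.002]
force: [0.6, 0.1, -1.3]
opening: 0.0632
```

Run:
```python
from h import *
settle(2);to([.6027,-.0363,.1071]);held(snap('wrist','w20.png'),-.0029)
```

```text
t 28.05 pos [ 0.6029 -0.0366  0.1072] tooldelta [-0.0002  0.0001  0.0003] n50= 0.0 turn [-0.07  0.07  0.19] op 0.0633 F [-0.5 -0.5 -2.6]
exp [254.  257.6] plug px [254.  255.7] offset tool [-0.0012 -0.0029 -0.    ]
```

Request:
{"op": "carry_out", "data": {
  "motion": [0, 0.001, 0, 0, 0, 0, -1, 0, 0.0005, 0, 0, 0, 0, -1, 0, 0, 0, 0, 0, 0, -1, 0, 0, 0, 0, 0, 0, 0.6, 0, 0, 0, 0, 0, 0, 1]
}}

```text
t: 28.6
tool_pos: [0.6039, -0.0367, 0.1073]
orientation: [-1.57, -0.006, -0.004]
force: [-0.0, 0.5, -1.1]
opening: 0.0749
```

Request:
{"op": "carry_out", "data": {
  "motion": [0, 0, 0, 0, 0, 0, 1, 0, 0, 0, 0, 0, 0, 1, 0, 0, 0, 0, 0, 0, 1, 0, -0.02, 0, 0, 0, 0, 1, 0, -0.045, 0, 0, 0, 0, 1]
}}

```text
t: 29.1
tool_pos: [0.5989, -0.0362, 0.1657]
orientation: [-1.568, 0.005, 0.007]
force: [0.2, 0.5, -0.5]
opening: 0.0929
```

Request:
{"op": "carry_out", "data": {
  "motion": [0, -0.04, 0, 0, 0, 0, 1, 0, -0.01, 0, 0, 0, 0, 1, 0, 0, 0, 0, 0, 0, 1, 0, 0, 0, 0, 0, 0, 1, 0, 0, 0, 0, 0, 0, 1]
}}

```text
t: 29.6
tool_pos: [0.6013, -0.0366, 0.2217]
orientation: [-1.569, -0.001, 0.001]
force: [-0.3, -0.7, -0.5]
opening: 0.0929
```

Run:
```python
from h import *
settle(3)
m=imaging.camera_model('wrist');im=snap('wrist','w21.png')
c=dark(im,*proj(m,[.6014,-.0363,.11]),r=20);print(c,unproj(m,c,.11).round(4))
to([.6397,.2456,.2])
```

```text
[253.93878856 197.64293482] [ 0.6023 -0.0364  0.11  ]
t 29.8 pos [ 0.6012 -0.0366  0.2218] tooldelta [0.0389 0.0222 0.2821] n50= 5.7 turn [-0.1   0.07 -0.03] op 0.0927 F [-0.4  0.   0.9]
```

View pics/w21.png

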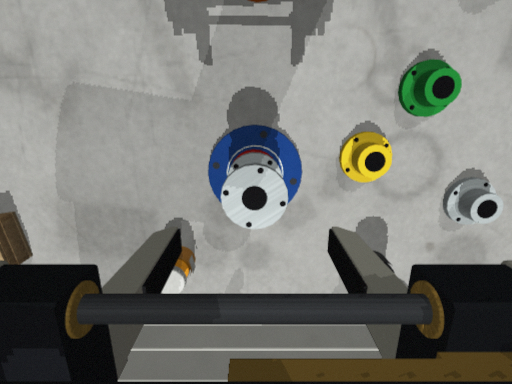

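Request:
{"op": "carry_out", "data": {
  "motion": [0.007, 0, 0.049, 0, 0, 0, 1, 0.007, 0, 0.049, 0, 0, 0, 1, 0.007, 0, 0.049, 0, 0, 0, 1, 0.007, 0.01, 0.048, 0, 0, 0, 1, 0.007, 0.01, 0.048, 0, 0, 0, 1]
}}

```text
t: 30.3
tool_pos: [0.6375, 0.2047, 0.1998]
orientation: [-1.571, 0.01, -0.007]
force: [1.2, 0.2, 0.5]
opening: 0.0932
```

Request:
{"op": "carry_out", "data": {
  "motion": [0.003, 0.035, 0.03, 0, 0, 0, 1, 0, 0.03, 0.01, 0, 0, 0, 1, 0, 0.02, 0, 0, 0, 0, 1, 0, 0, 0, 0, 0, 0, 1, 0, 0, 0, 0, 0, 0, 1]
}}

```text
t: 30.8
tool_pos: [0.6377, 0.2549, 0.1071]
orientation: [-1.571, 0.007, 0.004]
force: [0.5, 0.5, 0.1]
opening: 0.0926
```

Run:
```python
from h import *
settle(3)
look('w22.png',.036,.032,exp=[.6397,.2455,.036]); to([.6397,.2455,.032])
```

```text
px [246.5 212.4] P [0.6399 0.2485 0.036 ]
t 31.0 pos [0.6391 0.2546 0.1092] tooldelta [ 0.0012  0.0772 -0.0061] n50= 1.5 turn [-0.04 -0.17 -0.21] op 0.0929 F [-0.3 -0.5  1.5]
t 31.0 pos [0.6391 0.2546 0.1092] tooldelta [ 0.001   0.0772 -0.0091] n50= 1.6 turn [-0.04 -0.17 -0.21] op 0.0929 F [-0.3 -0.5  1.5]
```

View pics/w22.png

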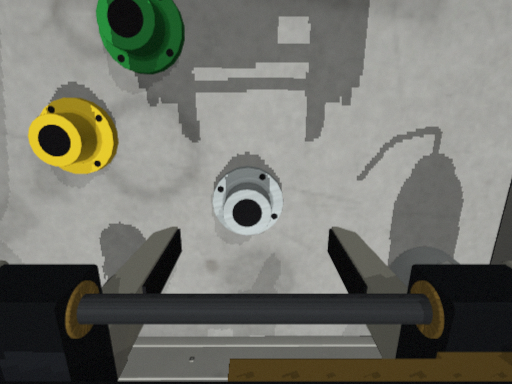

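Run:
```python
from h import *
m=imaging.camera_model('side');print(unproj(m,(297,130),0),unproj(m,(290,128),0))
m=imaging.camera_model('top');print(unproj(m,(99,142),0),unproj(m,(106,140),0),unproj(m,(80,123),.18))
im=cv2.imread('pics/top0.png');cv2.imwrite('pics/c3.png',cv2.resize(im[95:200,60:200],None,fx=5,fy=5,interpolation=cv2.INTER_CUBIC))
```

```text
[0.72041095 0.38817206 0.        ] [0.69266476 0.40398904 0.        ]
[0.7100504  0.42134926 0.        ] [0.71696225 0.40037195 0.        ] [0.70897078 0.40047929 0.18      ]
```

View pics/c3.png

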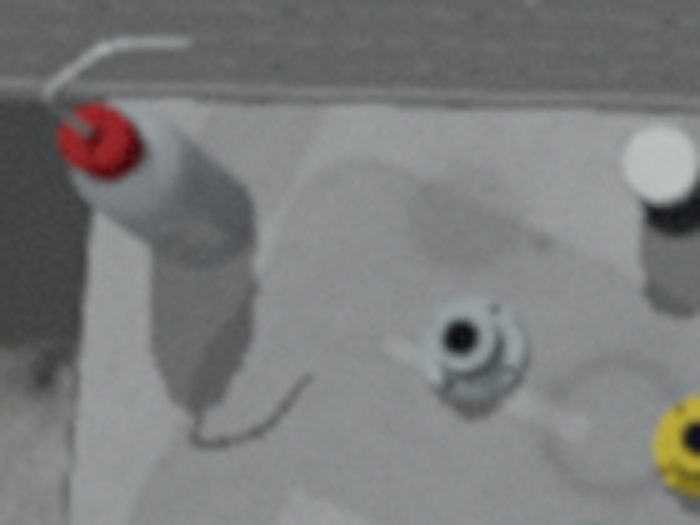

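Request:
{"op": "carry_out", "data": {
  "motion": [0, 0, -0.0075, 0, 0, 0, 1, -0.001, 0.02, 0, 0, 0, 0, 1, -0.001, 0.02, 0, 0, 0, 0, 1, -0.001, 0.01, 0, 0, 0, 0, 1, 0, 0, 0, 0, 0, 0, 1]
}}

```text
t: 31.5
tool_pos: [0.6412, 0.2442, 0.0659]
orientation: [-1.567, -0.002, -0.011]
force: [0.4, -0.1, -0.2]
opening: 0.0923
```

Run:
```python
from h import *
settle(3); to([.6397,.247,.032])
```

```text
t 31.65 pos [0.6426 0.245  0.0681] tooldelta [-0.0033  0.036   0.0018] n50= 0.7 turn [-0.25 -0.33  0.65] op 0.0929 F [-0.1 -0.1 -0. ]
```

Request:
{"op": "carry_out", "data": {
  "motion": [-0.003, 0.005, 0.002, -0.2, -0.3, 0.6, 1, -0.001, 0.015, 0, 0, 0, 0, 1, -0.001, 0.008, 0, 0, 0, 0, 1, 0, 0.002, 0, 0, 0, 0, 1, 0, 0, 0, 0, 0, 0, 1]
}}

```text
t: 32.15
tool_pos: [0.6384, 0.2479, 0.0375]
orientation: [-1.569, -0.003, -0.002]
force: [0.2, 0.1, 0.4]
opening: 0.093
```

Run:
```python
from h import *
settle(3); to([.6397,.247,.032])
```

```text
t 32.3 pos [0.6391 0.248  0.0386] tooldelta [ 0.0006  0.0066 -0.0011] n50= 0.1 turn [-0.11  0.02  0.23] op 0.0928 F [-0.1 -0.2  1.3]
```

Request:
{"op": "carry_out", "data": {
  "motion": [0, 0.005, -0.001, 0, 0, 0.2, 1, 0, 0.001, 0, 0, 0, 0, 1, 0, 0, 0, 0, 0, 0, -1, 0, 0, 0, 0, 0, 0, -1, 0, 0, 0, 0, 0, 0, -1]
}}

```text
t: 32.8
tool_pos: [0.6401, 0.2471, 0.0334]
orientation: [-1.568, -0.002, -0.002]
force: [1.2, 0.2, -0.4]
opening: 0.0734
```

Request:
{"op": "carry_out", "data": {
  "motion": [0, 0, 0, 0, 0, 0, -1, 0, 0, 0, 0, 0, 0, -1, 0, 0, 0, 0, 0, 0, -1, 0, 0, 0, 0, 0, 0, -1, 0, 0, 0, 0, 0, 0, -1]
}}

```text
t: 33.3
tool_pos: [0.6403, 0.2473, 0.0338]
orientation: [-1.568, -0.003, -0.002]
force: [-0.9, 0.2, -0.6]
opening: 0.0395
```

Run:
```python
from h import *
settle(4);to([.6397,.247,.032]);z=robot.read_state()['tool_pos'][2]; held(snap('wrist','w23.png'),z-.036)
```

```text
t 33.5 pos [0.6403 0.2473 0.0338] tooldelta [-0.0006  0.0018 -0.0003] n50= 0.0 turn [-0.16  0.01  0.16] op 0.0396 F [-0.4 -0.6  0.3]
exp [254.  256.9] plug px [254.1 256.5] offset tool [-0.0003 -0.0022  0.    ]
```

Request:
{"op": "carry_out", "data": {
  "motion": [0, -0.02, 0, 0, 0, 0, -1, 0, -0.045, 0, 0, 0, 0, -1, 0, -0.045, 0, 0, 0, 0, -1, 0, -0.035, -0.02, 0, 0, 0, -1, -0.007, -0.01, -0.045, 0, 0, 0, -1]
}}

```text
t: 34.05
tool_pos: [0.6286, 0.1839, 0.1867]
orientation: [-1.571, 0.003, 0.012]
force: [1.8, -1.1, -1.4]
opening: 0.0396
```

Run:
```python
from h import *
to([.602,-.0363,.1438]); held(snap('wrist','w24.png'),-.0022)
```

```text
t 34.05 pos [0.6286 0.1839 0.1867] tooldelta [-0.0275  0.0432 -0.22  ] n50= 4.5 turn [-0.    0.34 -0.54] op 0.0396 F [ 1.8 -1.1 -1.4]
exp [254. 257.] plug px [254.  256.6] offset tool [-0.0002 -0.0022 -0.    ]
```

Request:
{"op": "carry_out", "data": {
  "motion": [-0.006, 0, -0.048, 0, 0.3, -0.5, -1, -0.006, 0, -0.048, 0, 0, 0, -1, -0.006, 0, -0.048, 0, 0, 0, -1, -0.005, 0, -0.046, 0, 0, 0, -1, -0.002, 0, -0.025, 0, 0, 0, -1]
}}

```text
t: 34.6
tool_pos: [0.6008, -0.0408, 0.1867]
orientation: [-1.576, 0.002, 0.0]
force: [1.1, 0.1, -1.8]
opening: 0.0396
```

Run:
```python
from h import *
settle(4);to([.602,-.0363,.1438]);snap('wrist','w25.png')
```

```text
t 34.8 pos [ 0.6016 -0.0377  0.1867] tooldelta [0.0005 0.0429 0.0016] n50= 0.9 turn [ 0.19 -0.04 -0.07] op 0.0395 F [-0.9  0.5 -0.9]
```

View pics/w25.png

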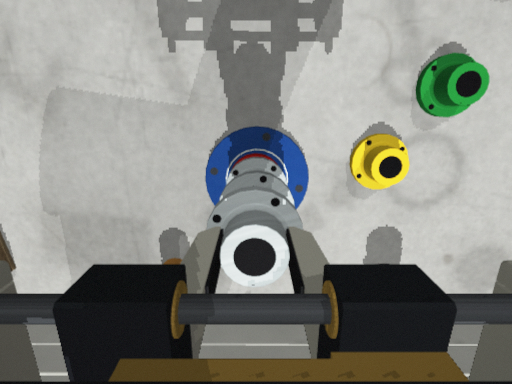

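Request:
{"op": "carry_out", "data": {
  "motion": [0, 0.01, 0.0015, 0.2, 0, 0, -1, 0, 0.012, 0, 0, 0, 0, -1, -0.001, 0.008, 0, 0, 0, 0, -1, 0, 0, 0, 0, 0, 0, -1, 0, 0, 0, 0, 0, 0, -1]
}}

```text
t: 35.35
tool_pos: [0.5999, -0.0304, 0.1519]
orientation: [-1.569, -0.002, 0.009]
force: [0.1, -0.8, -1.3]
opening: 0.0391
```

Run:
```python
from h import *
settle(3);to([.602,-.0363,.1438])
```

```text
t 35.5 pos [ 0.6003 -0.0308  0.1527] tooldelta [ 0.0017  0.0089 -0.0055] n50= 0.2 turn [-0.09  0.35 -0.18] op 0.0391 F [ 0.5 -0.8 -1.5]
```

Request:
{"op": "carry_out", "data": {
  "motion": [0.002, 0, -0.0055, 0, 0.3, -0.2, -1, 0, 0.004, 0, 0, 0, 0, -1, 0, 0.001, 0, 0, 0, 0, -1, 0, 0, 0, 0, 0, 0, -1, 0, 0, 0, 0, 0, 0, -1]
}}

```text
t: 36.0
tool_pos: [0.6036, -0.0375, 0.1489]
orientation: [-1.57, -0.002, -0.003]
force: [-0.3, 0.2, -1.6]
opening: 0.0396
```

Run:
```python
from h import *
settle(3);to([.602,-.0363,.1438])
```

```text
t 36.15 pos [ 0.6036 -0.0374  0.149 ] tooldelta [-0.0016  0.0052  0.0011] n50= 0.1 turn [-0.06 -0.02  0.2 ] op 0.0396 F [-0.2 -0.7 -2.4]
```

Request:
{"op": "carry_out", "data": {
  "motion": [-0.0015, 0.0035, 0.001, 0, 0, 0.2, -1, 0, 0.001, 0, 0, 0, 0, -1, 0, 0, 0, 0, 0, 0, -1, 0, 0, 0, 0, 0, 0, -1, 0, 0, 0, 0, 0, 0, -1]
}}

```text
t: 36.65
tool_pos: [0.6019, -0.0361, 0.144]
orientation: [-1.57, 0.0, 0.0]
force: [-0.8, -0.1, -2.0]
opening: 0.0393
```

Run:
```python
from h import *
settle(2);to([.602,-.0363,.1438]);held(snap('wrist','w26.png'),-.0022)
```

```text
t 36.75 pos [ 0.6019 -0.0361  0.1441] tooldelta [ 0.0001  0.0003 -0.0002] n50= 0.0 turn [-0.06  0.   -0.02] op 0.0398 F [ 0.3  0.4 -2.3]
exp [254. 257.] plug px [254.1 256.6] offset tool [-0.0002 -0.0022  0.    ]
```

Request:
{"op": "carry_out", "data": {
  "motion": [0, 0.001, 0, 0, 0, 0, -1, 0, 0.0005, 0, 0, 0, 0, -1, 0, 0, 0, 0, 0, 0, -1, 0, 0, 0, 0, 0, 0, 0.2, 0, 0, 0, 0, 0, 0, 1]
}}

```text
t: 37.3
tool_pos: [0.6028, -0.0362, 0.144]
orientation: [-1.57, -0.002, -0.002]
force: [-0.2, -0.0, 0.9]
opening: 0.0513
```

Request:
{"op": "carry_out", "data": {
  "motion": [0, 0, 0, 0, 0, 0, 1, 0, 0, 0, 0, 0, 0, 1, 0, 0, 0, 0, 0, 0, 1, 0, 0, 0, 0, 0, 0, 1, 0, -0.02, 0, 0, 0, 0, 1]
}}

```text
t: 37.8
tool_pos: [0.6009, -0.036, 0.161]
orientation: [-1.569, 0.002, 0.002]
force: [-0.2, 0.7, -0.3]
opening: 0.0901
```

Request:
{"op": "carry_out", "data": {
  "motion": [0, -0.04, 0, 0, 0, 0, 1, 0, -0.03, 0, 0, 0, 0, 1, 0, -0.01, 0, 0, 0, 0, 1, 0, 0, 0, 0, 0, 0, 1, 0, 0, 0, 0, 0, 0, 1]
}}

```text
t: 38.3
tool_pos: [0.6013, -0.0362, 0.2439]
orientation: [-1.569, 0.002, 0.002]
force: [-0.0, -0.2, -0.5]
opening: 0.093
```

Run:
```python
from h import *
settle(3)
m=imaging.camera_model('wrist');im=snap('wrist','w27.png')
c=dark(im,*proj(m,[.6014,-.0363,.146]),r=20);print(c,unproj(m,c,.146).round(4))
to([.5268,-.4065,.2])
```

```text
[253.84959815 203.16477081] [ 0.6022 -0.036   0.146 ]
t 38.5 pos [ 0.6007 -0.0361  0.243 ] tooldelta [-0.0737  0.0427 -0.3705] n50= 7.6 turn [-0.09 -0.   -0.24] op 0.093 F [-0.3  0.2  0.2]
```

View pics/w27.png

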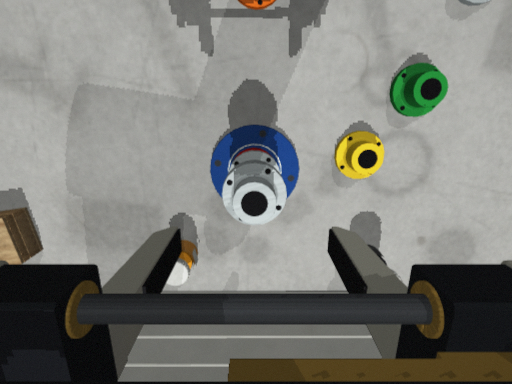

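Request:
{"op": "carry_out", "data": {
  "motion": [-0.0095, 0, -0.048, 0, 0, 0, 1, -0.0095, 0, -0.048, 0, 0, 0, 1, -0.0095, 0, -0.048, 0, 0, 0, 1, -0.0095, 0, -0.048, 0, 0, 0, 1, -0.0095, 0.01, -0.048, 0, 0, 0, 1]
}}

```text
t: 39.0
tool_pos: [0.553, -0.2744, 0.2279]
orientation: [-1.565, -0.003, 0.016]
force: [0.9, 0.5, 0.7]
opening: 0.0929
```

Request:
{"op": "carry_out", "data": {
  "motion": [-0.009, 0.015, -0.046, 0, 0, 0, 1, -0.008, 0.025, -0.04, 0, 0, 0, 1, -0.003, 0.04, -0.02, 0, 0, 0, 1, 0, 0.035, 0, 0, 0, 0, 1, 0, 0, 0, 0, 0, 0, 1]
}}

```text
t: 39.5
tool_pos: [0.5263, -0.3894, 0.1031]
orientation: [-1.563, 0.008, 0.014]
force: [-1.4, 0.7, -0.1]
opening: 0.0931
```

Run:
```python
from h import *
settle(3)
look('w28.png',.036,.032,exp=[.5268,-.4065,.036]); to([.5268,-.4065,.032])
```

```text
px [237.9 205.1] P [ 0.5267 -0.4044  0.036 ]
t 39.7 pos [ 0.5316 -0.3916  0.1129] tooldelta [-0.0047  0.081  -0.0126] n50= 1.6 turn [ 0.07  0.35 -0.17] op 0.0929 F [0.5 0.3 0.3]
t 39.7 pos [ 0.5316 -0.3916  0.1129] tooldelta [-0.0046  0.081  -0.0148] n50= 1.6 turn [ 0.07  0.35 -0.17] op 0.0929 F [0.5 0.3 0.3]
```

View pics/w28.png

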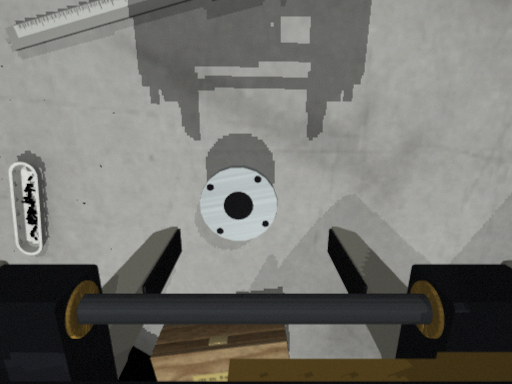

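Request:
{"op": "carry_out", "data": {
  "motion": [-0.006, 0, -0.014, 0, 0.3, 0, 1, -0.001, 0.02, 0, 0, 0, 0, 1, -0.001, 0.02, 0, 0, 0, 0, 1, -0.001, 0.01, 0, 0, 0, 0, 1, 0, 0, 0, 0, 0, 0, 1]
}}

```text
t: 40.2
tool_pos: [0.5288, -0.4123, 0.0756]
orientation: [-1.587, -0.013, -0.006]
force: [0.0, 0.4, 0.1]
opening: 0.0928
```

Run:
```python
from h import *
settle(3); to([.5268,-.4055,.032])
```

```text
t 40.35 pos [ 0.5298 -0.4128  0.0773] tooldelta [-0.0035  0.0451  0.0081] n50= 0.9 turn [0.99 0.25 0.78] op 0.0931 F [0.8 0.6 0.4]
```

Request:
{"op": "carry_out", "data": {
  "motion": [-0.003, 0.005, 0.006, 0.9, 0.2, 0.7, 1, -0.001, 0.015, 0, 0, 0, 0, 1, -0.001, 0.012, 0, 0, 0, 0, 1, 0, 0.005, 0, 0, 0, 0, 1, 0, 0, 0, 0, 0, 0, 1]
}}

```text
t: 40.85
tool_pos: [0.5252, -0.4067, 0.0387]
orientation: [-1.572, -0.002, -0.001]
force: [-0.8, 0.4, 0.2]
opening: 0.0932
```

Run:
```python
from h import *
settle(3); to([.5268,-.4055,.032])
```

```text
t 41.0 pos [ 0.526  -0.4074  0.0404] tooldelta [0.0007 0.0084 0.0019] n50= 0.2 turn [0.18 0.06 0.21] op 0.0928 F [-0.9  0.2  0.1]
```

Request:
{"op": "carry_out", "data": {
  "motion": [0, 0.007, 0.002, 0.2, 0, 0.2, 1, 0, 0.001, 0, 0, 0, 0, 1, 0, 0, 0, 0, 0, 0, -1, 0, 0, 0, 0, 0, 0, -1, 0, 0, 0, 0, 0, 0, -1]
}}

```text
t: 41.5
tool_pos: [0.527, -0.406, 0.0334]
orientation: [-1.572, -0.002, -0.0]
force: [-0.3, 0.0, -0.5]
opening: 0.0734
```

Request:
{"op": "carry_out", "data": {
  "motion": [0, 0, 0, 0, 0, 0, -1, 0, 0, 0, 0, 0, 0, -1, 0, 0, 0, 0, 0, 0, -1, 0, 0, 0, 0, 0, 0, -1, 0, 0, 0, 0, 0, 0, -1]
}}

```text
t: 42.0
tool_pos: [0.5271, -0.406, 0.0336]
orientation: [-1.572, -0.003, -0.001]
force: [0.5, -1.0, -0.4]
opening: 0.0632
```

Run:
```python
from h import *
settle(3);to([.5268,-.4055,.032]);z=robot.read_state()['tool_pos'][2]; held(snap('wrist','w29.png'),z-.036)
```

```text
t 42.15 pos [ 0.5272 -0.406   0.0336] tooldelta [-0.0004  0.0016  0.0005] n50= 0.0 turn [0.07 0.08 0.12] op 0.0631 F [ 0.4  1.4 -0.9]
exp [254.  257.1] plug px [254.1 256.7] offset tool [-0.0003 -0.0024  0.0001]
```

Request:
{"op": "carry_out", "data": {
  "motion": [0, -0.02, 0, 0, 0, 0, -1, 0, -0.045, 0, 0, 0, 0, -1, 0, -0.045, 0, 0, 0, 0, -1, 0, -0.045, 0.01, 0, 0, 0, -1, 0.006, -0.03, 0.035, 0, 0, 0, -1]
}}

```text
t: 42.7
tool_pos: [0.5272, -0.3601, 0.2143]
orientation: [-1.561, 0.012, 0.007]
force: [1.1, 0.2, -1.1]
opening: 0.0631
```

Request:
{"op": "carry_out", "data": {
  "motion": [0.009, -0.015, 0.045, 0, 0, 0, -1, 0.01, 0, 0.047, 0, 0, 0, -1, 0.01, 0, 0.047, 0, 0, 0, -1, 0.01, 0, 0.047, 0, 0, 0, -1, 0.01, 0, 0.047, 0, 0, 0, -1]
}}

```text
t: 43.2
tool_pos: [0.5802, -0.1246, 0.2396]
orientation: [-1.569, 0.008, -0.008]
force: [1.1, 0.7, -2.2]
opening: 0.0632
```

Run:
```python
from h import *
to([.602,-.0363,.1796]); held(snap('wrist','w30.png'),-.0024)
```

```text
t 43.2 pos [ 0.5802 -0.1246  0.2396] tooldelta [0.0208 0.0602 0.0884] n50= 2.2 turn [-0.1  -0.6  -0.02] op 0.0632 F [ 1.1  0.7 -2.2]
exp [254.  257.1] plug px [254.2 256.8] offset tool [-0.0002 -0.0024  0.0001]
```

View pics/w30.png

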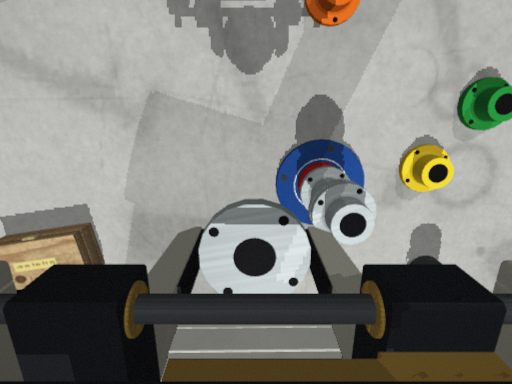

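Request:
{"op": "carry_out", "data": {
  "motion": [0.009, 0, 0.038, 0, -0.6, 0, -1, 0.007, 0, 0.03, 0, 0, 0, -1, 0.002, 0, 0.013, 0, 0, 0, -1, 0, 0.005, 0.002, 0, 0, 0, -1, 0, 0.005, 0, 0, 0, 0, -1]
}}

```text
t: 43.75
tool_pos: [0.5999, -0.0287, 0.2295]
orientation: [-1.565, -0.009, 0.008]
force: [-0.2, -0.3, -1.1]
opening: 0.0634
```

Run:
```python
from h import *
settle(3);to([.602,-.0363,.1796])
```

```text
t 43.9 pos [ 0.5994 -0.0296  0.2291] tooldelta [ 0.0025  0.0495 -0.007 ] n50= 1.0 turn [-0.33  0.49 -0.04] op 0.0634 F [-0.6 -0.6 -1.5]
```

Request:
{"op": "carry_out", "data": {
  "motion": [0.002, 0.01, -0.006, -0.3, 0.5, 0, -1, 0, 0.015, -0.001, 0, 0, 0, -1, 0, 0.01, 0, 0, 0, 0, -1, 0, 0.004, 0, 0, 0, 0, -1, 0, 0, 0, 0, 0, 0, -1]
}}

```text
t: 44.4
tool_pos: [0.6006, -0.0411, 0.1853]
orientation: [-1.571, 0.007, -0.003]
force: [0.2, -0.5, -1.8]
opening: 0.0633
```

Run:
```python
from h import *
settle(3);to([.602,-.0363,.1796])
```

```text
t 44.55 pos [ 0.6015 -0.0409  0.187 ] tooldelta [0.0005 0.0074 0.0046] n50= 0.2 turn [ 0.04 -0.32 -0.02] op 0.0633 F [ 0.2 -0.4 -2.1]
```

Request:
{"op": "carry_out", "data": {
  "motion": [0, 0, 0.0045, 0, -0.3, 0, -1, 0, 0.004, 0, 0, 0, 0, -1, 0, 0, 0, 0, 0, 0, -1, 0, 0, 0, 0, 0, 0, -1, 0, 0, 0, 0, 0, 0, -1]
}}

```text
t: 45.05
tool_pos: [0.6027, -0.0354, 0.1849]
orientation: [-1.572, -0.004, -0.002]
force: [0.2, -0.7, -1.9]
opening: 0.063
```

Run:
```python
from h import *
settle(3);to([.602,-.0363,.1796])
```

```text
t 45.2 pos [ 0.6028 -0.0355  0.185 ] tooldelta [-0.0008  0.0054 -0.0008] n50= 0.1 turn [0.06 0.07 0.2 ] op 0.063 F [-0.8  0.1 -2.6]
```

Request:
{"op": "carry_out", "data": {
  "motion": [-0.001, 0.004, -0.001, 0, 0, 0.2, -1, 0, 0.001, 0, 0, 0, 0, -1, 0, 0, 0, 0, 0, 0, -1, 0, 0, 0, 0, 0, 0, -1, 0, 0, 0, 0, 0, 0, -1]
}}

```text
t: 45.7
tool_pos: [0.6018, -0.0368, 0.1796]
orientation: [-1.572, -0.0, 0.001]
force: [0.2, 1.1, -1.8]
opening: 0.0631
```

Run:
```python
from h import *
settle(3);to([.602,-.0363,.1796]);held(snap('wrist','w31.png'),-.0024)
```

```text
t 45.85 pos [ 0.6017 -0.0368  0.1796] tooldelta [ 0.0003 -0.      0.0005] n50= 0.0 turn [ 0.07  0.05 -0.01] op 0.0631 F [ 0.3 -0.2 -1.6]
exp [254.  257.1] plug px [254.1 256.7] offset tool [-0.0003 -0.0024  0.    ]
```

Request:
{"op": "carry_out", "data": {
  "motion": [0, 0.001, 0, 0, 0, 0, -1, 0, 0.0005, 0, 0, 0, 0, -1, 0, 0, 0, 0, 0, 0, -1, 0, 0, 0, 0, 0, 0, 0.6, 0, 0, 0, 0, 0, 0, 1]
}}

```text
t: 46.4
tool_pos: [0.6025, -0.0369, 0.1795]
orientation: [-1.572, -0.002, -0.001]
force: [0.1, 1.0, -0.0]
opening: 0.0746
```

Request:
{"op": "carry_out", "data": {
  "motion": [0, 0, 0, 0, 0, 0, 1, 0, 0, 0, 0, 0, 0, 1, 0, 0, 0, 0, 0, 0, 1, 0, 0, 0, 0, 0, 0, 1, 0, -0.02, 0, 0, 0, 0, 1]
}}

```text
t: 46.9
tool_pos: [0.6007, -0.0366, 0.1963]
orientation: [-1.572, 0.002, 0.003]
force: [-0.2, 0.3, 0.4]
opening: 0.0933
```

Request:
{"op": "carry_out", "data": {
  "motion": [0, -0.04, 0, 0, 0, 0, 1, 0, -0.03, 0, 0, 0, 0, 1, 0, -0.01, 0, 0, 0, 0, 1, 0, 0, 0, 0, 0, 0, 1, 0, 0, 0, 0, 0, 0, 1]
}}

```text
t: 47.4
tool_pos: [0.6011, -0.0366, 0.2792]
orientation: [-1.572, 0.001, 0.003]
force: [-0.2, -0.9, -0.6]
opening: 0.0931
```

Run:
```python
from h import *
settle(3)
m=imaging.camera_model('wrist');im=snap('wrist','w32.png')
c=dark(im,*proj(m,[.6014,-.0363,.182]),r=20);print(c,unproj(m,c,.182).round(4))
to([.3735,.2183,.2])
```

```text
[253.87846127 203.50533768] [ 0.6021 -0.0366  0.182 ]
t 47.6 pos [ 0.6005 -0.0365  0.2783] tooldelta [-0.2264  0.0792  0.2551] n50= 7.0 turn [ 0.03  0.05 -0.27] op 0.0931 F [-0.2  0.1  0.5]
```

View pics/w32.png

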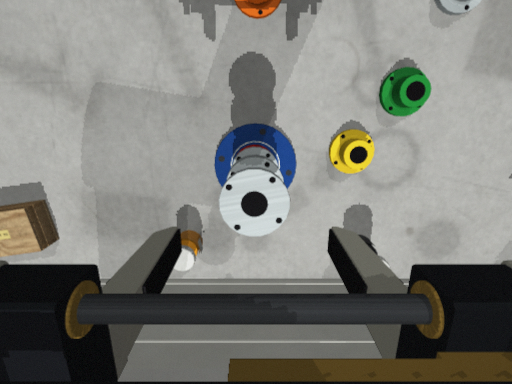

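Request:
{"op": "carry_out", "data": {
  "motion": [-0.033, 0, 0.036, 0, 0, 0, 1, -0.033, 0, 0.036, 0, 0, 0, 1, -0.033, 0, 0.036, 0, 0, 0, 1, -0.033, 0.005, 0.036, 0, 0, 0, 1, -0.033, 0.01, 0.036, 0, 0, 0, 1]
}}

```text
t: 48.1
tool_pos: [0.4326, 0.1425, 0.2566]
orientation: [-1.572, 0.018, 0.006]
force: [0.2, 0.1, 0.8]
opening: 0.0928
```

Request:
{"op": "carry_out", "data": {
  "motion": [-0.03, 0.02, 0.034, 0, 0, 0, 1, -0.02, 0.035, 0.025, 0, 0, 0, 1, -0.005, 0.045, 0.008, 0, 0, 0, 1, 0, 0.035, 0, 0, 0, 0, 1, 0, 0, 0, 0, 0, 0, 1]
}}

```text
t: 48.6
tool_pos: [0.3676, 0.2144, 0.1153]
orientation: [-1.571, 0.015, 0.014]
force: [-0.0, -0.2, -0.5]
opening: 0.0932
```

Run:
```python
from h import *
settle(3)
look('w33.png',.036,.032,exp=[.3735,.2183,.036]); to([.3735,.2183,.032])
```

```text
px [260.1 207.2] P [0.3736 0.2212 0.036 ]
t 48.8 pos [0.3734 0.2159 0.1229] tooldelta [0.0008 0.0909 0.0049] n50= 1.8 turn [-0.24 -0.15 -0.4 ] op 0.0931 F [0.2 0.  0.5]
t 48.8 pos [0.3734 0.2159 0.1229] tooldelta [0.0007 0.0909 0.0021] n50= 1.8 turn [-0.24 -0.15 -0.4 ] op 0.0931 F [0.2 0.  0.5]
```

View pics/w33.png

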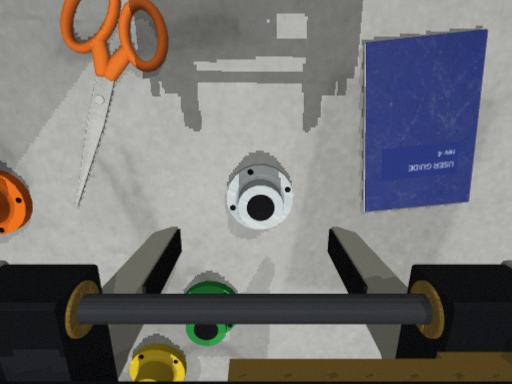

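Target (.3736,.2198).

Request:
{"op": "carry_out", "data": {
  "motion": [-0.001, 0.005, 0.004, -0.2, -0.1, -0.4, 1, -0.001, 0.02, 0, 0, 0, 0, 1, -0.001, 0.02, 0, 0, 0, 0, 1, -0.001, 0.015, 0, 0, 0, 0, 1, 0, 0, 0, 0, 0, 0, 1]
}}

```text
t: 49.3
tool_pos: [0.3783, 0.2229, 0.0707]
orientation: [-1.563, -0.01, -0.018]
force: [-0.6, -0.6, -0.6]
opening: 0.0927
```

Run:
```python
from h import *
settle(3); to([.3736,.2198,.032])
```

```text
t 49.45 pos [0.3797 0.2235 0.0729] tooldelta [-0.007   0.0407 -0.0041] n50= 0.8 turn [-0.5  -0.27  1.21] op 0.093 F [ 0.2 -0.4  0.7]
```

Request:
{"op": "carry_out", "data": {
  "motion": [-0.006, 0.005, -0.003, -0.5, -0.3, 1.2, 1, -0.001, 0.014, 0, 0, 0, 0, 1, -0.001, 0.01, 0, 0, 0, 0, 1, 0, 0.004, 0, 0, 0, 0, 1, 0, 0, 0, 0, 0, 0, 1]
}}

```text
t: 49.95
tool_pos: [0.3741, 0.2214, 0.0424]
orientation: [-1.57, -0.003, -0.002]
force: [0.2, 0.2, 0.8]
opening: 0.0929
```

Run:
```python
from h import *
settle(3); to([.3736,.2198,.032])
```

```text
t 50.1 pos [0.3747 0.2217 0.0431] tooldelta [-0.0011  0.0111 -0.0019] n50= 0.2 turn [-0.11  0.06  0.26] op 0.0933 F [ 0.4  0.8 -0. ]
```

Request:
{"op": "carry_out", "data": {
  "motion": [-0.001, 0.005, -0.002, 0, 0, 0.2, 1, 0, 0.005, 0, 0, 0, 0, 1, 0, 0, 0, 0, 0, 0, 1, 0, 0, 0, 0, 0, 0, -1, 0, 0, 0, 0, 0, 0, -1]
}}

```text
t: 50.6
tool_pos: [0.3743, 0.2197, 0.0331]
orientation: [-1.568, -0.003, -0.001]
force: [0.3, -0.2, -1.0]
opening: 0.0815
```

Request:
{"op": "carry_out", "data": {
  "motion": [0, 0, 0, 0, 0, 0, -1, 0, 0, 0, 0, 0, 0, -1, 0, 0, 0, 0, 0, 0, -1, 0, 0, 0, 0, 0, 0, -1, 0, 0, 0, 0, 0, 0, -1]
}}

```text
t: 51.1
tool_pos: [0.3746, 0.2199, 0.0335]
orientation: [-1.568, -0.003, -0.001]
force: [0.3, 2.0, -0.1]
opening: 0.0415
```

Run:
```python
from h import *
settle(5);to([.3736,.2198,.032]);z=robot.read_state()['tool_pos'][2]; held(snap('wrist','w34.png'),z-.036)
```

```text
t 51.35 pos [0.3746 0.2199 0.0335] tooldelta [-0.001   0.0015 -0.0002] n50= 0.0 turn [-0.16  0.06  0.15] op 0.0398 F [-0.3  0.5  1.4]
exp [254.  257.2] plug px [254.1 255.8] offset tool [-0.0009 -0.0025  0.    ]
```

Request:
{"op": "carry_out", "data": {
  "motion": [0, -0.02, 0, 0, 0, 0, -1, 0, -0.045, 0, 0, 0, 0, -1, 0, -0.048, 0, 0, 0, 0, -1, 0, -0.048, 0, 0, 0, 0, -1, 0.01, -0.045, -0.01, 0, 0, 0, -1]
}}

```text
t: 51.9
tool_pos: [0.377, 0.2069, 0.2359]
orientation: [-1.576, 0.011, 0.015]
force: [1.5, 0.3, -0.9]
opening: 0.0395
```

Run:
```python
from h import *
to([.6027,-.0363,.2155]); held(snap('wrist','w35.png'),-.0025)
```

```text
t 51.9 pos [0.377  0.2069 0.2359] tooldelta [ 0.2254  0.018  -0.2436] n50= 6.6 turn [ 0.32  0.13 -0.97] op 0.0395 F [ 1.5  0.3 -0.9]
exp [254.  257.2] plug px [254.1 255.9] offset tool [-0.0009 -0.0025  0.    ]
```

Request:
{"op": "carry_out", "data": {
  "motion": [0.032, -0.015, -0.034, 0.3, 0, -1, -1, 0.033, -0.015, -0.034, 0, 0, 0, -1, 0.034, -0.008, -0.036, 0, 0, 0, -1, 0.034, 0, -0.036, 0, 0, 0, -1, 0.034, 0, -0.036, 0, 0, 0, -1]
}}

```text
t: 52.45
tool_pos: [0.5478, 0.0356, 0.2869]
orientation: [-1.565, -0.026, -0.008]
force: [0.6, 0.9, -1.9]
opening: 0.039
```

Run:
```python
from h import *
to([.6027,-.0363,.2155]); held(snap('wrist','w36.png'),-.0025)
```

```text
t 52.45 pos [0.5478 0.0356 0.2869] tooldelta [ 0.0526  0.0721 -0.0729] n50= 2.3 turn [-0.31  0.64  1.23] op 0.039 F [ 0.6  0.9 -1.9]
exp [254.  257.2] plug px [254.1 255.8] offset tool [-0.0009 -0.0025  0.    ]
```

View pics/w36.png

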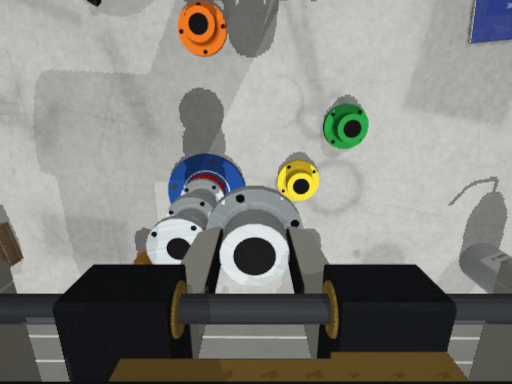

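Request:
{"op": "carry_out", "data": {
  "motion": [0.024, 0, -0.03, -0.3, 0.6, 1.2, -1, 0.018, 0, -0.026, 0, 0, 0, -1, 0.006, 0, -0.011, 0, 0, 0, -1, 0, 0.005, 0, 0, 0, 0, -1, 0, 0.005, 0, 0, 0, 0, -1]
}}

```text
t: 53.0
tool_pos: [0.5994, -0.0417, 0.2689]
orientation: [-1.573, 0.014, 0.001]
force: [-0.2, 0.6, -2.3]
opening: 0.0392
```

Run:
```python
from h import *
settle(4);to([.6027,-.0363,.2155])
```

```text
t 53.2 pos [ 0.5993 -0.041   0.2699] tooldelta [0.0038 0.0543 0.0049] n50= 1.1 turn [ 0.13 -0.38 -0.48] op 0.0395 F [ 0.5 -0.1 -1.8]
```

Request:
{"op": "carry_out", "data": {
  "motion": [0.002, 0.01, 0.004, 0, -0.4, -0.4, -1, 0, 0.015, 0.001, 0, 0, 0, -1, 0, 0.012, 0, 0, 0, 0, -1, 0, 0.006, 0, 0, 0, 0, -1, 0, 0, 0, 0, 0, 0, -1]
}}

```text
t: 53.7
tool_pos: [0.6006, -0.033, 0.2235]
orientation: [-1.573, -0.004, 0.003]
force: [0.1, 0.6, -2.0]
opening: 0.0396
```

Run:
```python
from h import *
settle(4);to([.6027,-.0363,.2155])
```

```text
t 53.9 pos [ 0.6018 -0.0334  0.226 ] tooldelta [ 0.0008  0.0105 -0.0028] n50= 0.2 turn [0.15 0.23 0.21] op 0.0392 F [-0.7 -0.3 -1.6]
```

Request:
{"op": "carry_out", "data": {
  "motion": [0.0005, 0.003, -0.003, 0.1, 0.2, 0.2, -1, 0, 0.003, 0, 0, 0, 0, -1, 0, 0, 0, 0, 0, 0, -1, 0, 0, 0, 0, 0, 0, -1, 0, 0, 0, 0, 0, 0, -1]
}}

```text
t: 54.4
tool_pos: [0.6035, -0.0374, 0.2213]
orientation: [-1.572, -0.002, -0.003]
force: [0.1, 0.3, -1.5]
opening: 0.0396
```

Run:
```python
from h import *
settle(4);to([.6027,-.0363,.2155])
```

```text
t 54.6 pos [ 0.6035 -0.0373  0.2214] tooldelta [-0.0008  0.0059  0.001 ] n50= 0.1 turn [ 0.07 -0.03  0.17] op 0.0392 F [-0.2 -0.3 -1.1]
```

Request:
{"op": "carry_out", "data": {
  "motion": [-0.001, 0.003, 0.001, 0, 0, 0.2, -1, 0, 0.002, 0, 0, 0, 0, -1, 0, 0, 0, 0, 0, 0, -1, 0, 0, 0, 0, 0, 0, -1, 0, 0, 0, 0, 0, 0, -1]
}}

```text
t: 55.1
tool_pos: [0.6022, -0.036, 0.2157]
orientation: [-1.572, 0.001, 0.001]
force: [0.3, 0.4, -1.5]
opening: 0.039
```

Run:
```python
from h import *
settle(4);to([.6027,-.0363,.2155]);held(snap('wrist','w37.png'),-.0025)
```

```text
t 55.3 pos [ 0.6023 -0.0361  0.2158] tooldelta [ 0.0004  0.0003 -0.0002] n50= 0.0 turn [ 0.07 -0.01 -0.06] op 0.0395 F [-0.8 -0.1 -1.9]
exp [254.  257.2] plug px [254.1 255.7] offset tool [-0.0009 -0.0025  0.0001]
```

View pics/w37.png

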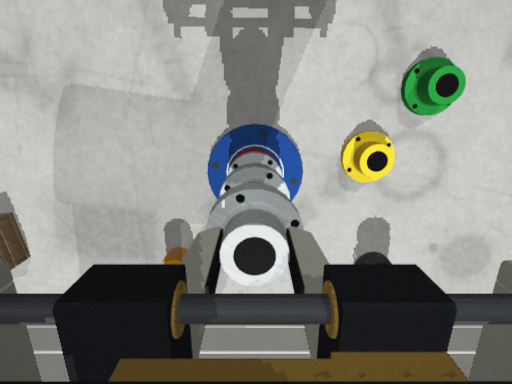

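Request:
{"op": "carry_out", "data": {
  "motion": [0, 0.001, 0, 0, 0, 0, -1, 0, 0.0005, 0, 0, 0, 0, -1, 0, 0, 0, 0, 0, 0, -1, 0, 0, 0, 0, 0, 0, 0.2, 0, 0, 0, 0, 0, 0, 1]
}}

```text
t: 55.85
tool_pos: [0.603, -0.0361, 0.2156]
orientation: [-1.572, -0.001, -0.001]
force: [0.0, 0.6, 0.3]
opening: 0.0509
```

Request:
{"op": "carry_out", "data": {
  "motion": [0, 0, 0, 0, 0, 0, 1, 0, 0, 0, 0, 0, 0, 1, 0, 0, 0, 0, 0, 0, 1, 0, 0, 0, 0, 0, 0, 1, 0, -0.02, 0, 0, 0, 0, 1]
}}

```text
t: 56.35
tool_pos: [0.6012, -0.0359, 0.2324]
orientation: [-1.571, 0.004, 0.003]
force: [-0.9, -0.9, 0.1]
opening: 0.0904
```

Request:
{"op": "carry_out", "data": {
  "motion": [0, -0.04, 0, 0, 0, 0, 1, 0, -0.04, 0, 0, 0, 0, 1, 0, -0.02, 0, 0, 0, 0, 1, 0, 0, 0, 0, 0, 0, 1, 0, 0, 0, 0, 0, 0, 1]
}}

```text
t: 56.85
tool_pos: [0.6017, -0.0358, 0.3369]
orientation: [-1.572, 0.003, 0.002]
force: [-0.9, 0.6, -0.7]
opening: 0.0929
```

Run:
```python
from h import *
settle(3)
m=imaging.camera_model('wrist');im=snap('wrist','w38.png')
c=dark(im,*proj(m,[.6014,-.0363,.218]),r=20);print(c,unproj(m,c,.218).round(4))
to([.5,.2,.33])
im=snap('side','s38.png');cv2.imwrite('pics/s38c.png',cv2.resize(im[80:240,180:340],None,fx=3.7,fy=3.7,interpolation=cv2.INTER_CUBIC))
```

```text
[253.88119384 195.69807694] [ 0.6018 -0.0359  0.218 ]
t 57.05 pos [ 0.601  -0.0358  0.3353] tooldelta [-0.1011  0.0058  0.2357] n50= 5.1 turn [ 0.02 -0.02 -0.35] op 0.0927 F [-0.3  0.1  0.3]
```

View pics/s38c.png

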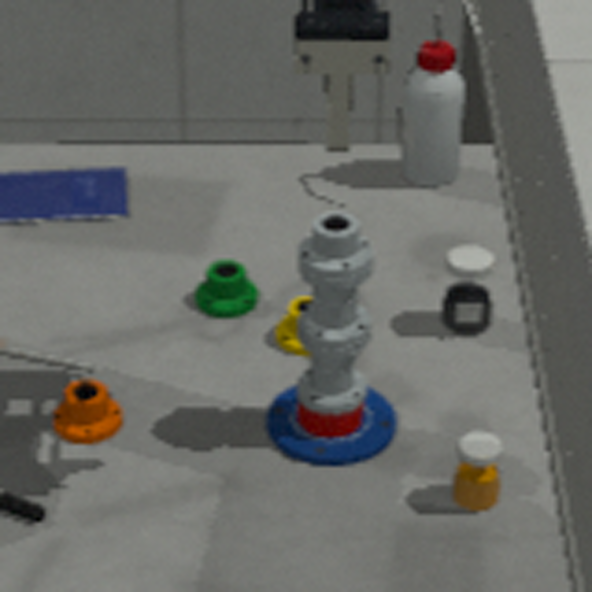

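View pics/w38.png

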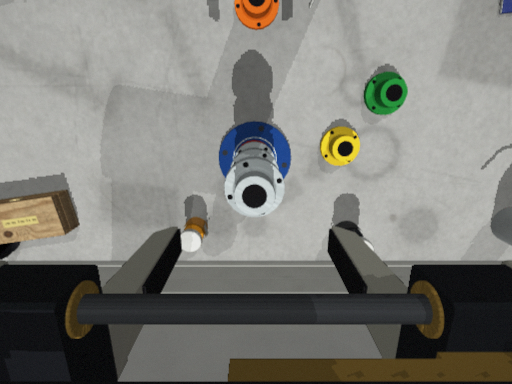

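Request:
{"op": "carry_out", "data": {
  "motion": [-0.02, 0, 0.045, 0, 0, 0, 1, -0.02, 0, 0.045, 0, 0, 0, 1, -0.02, 0, 0.045, 0, 0, 0, 1, -0.02, 0, 0.045, 0, 0, 0, 1, 0, 0, 0, 0, 0, 0, 1]
}}

```text
t: 57.6
tool_pos: [0.5169, 0.1477, 0.3282]
orientation: [-1.571, 0.018, 0.009]
force: [-0.6, -0.9, 0.7]
opening: 0.0928
```

Run:
```python
from h import *
settle(3); im=snap('top','t40.png');m=imaging.camera_model('top')
c=dark(im,*proj(m,[.6035,-.039,.218]),r=7);print('top',c,unproj(m,c,.218).round(4))
s=snap('side','s40.png');ms=imaging.camera_model('side');c=dark(s,*proj(ms,[.6,-.037,.218]),r=6);print('side',c,unproj(ms,c,.218).round(4))
```

```text
top [245.43621565 162.25973084] [ 0.6035 -0.0385  0.218 ]
side [270.30595454 140.1227165 ] [ 0.5999 -0.0388  0.218 ]
```

View pics/t40.png

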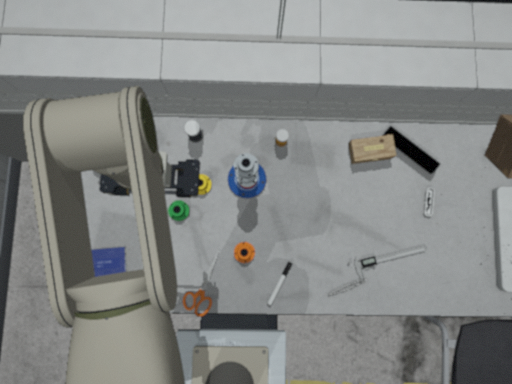

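```bash
python3 -c "
from plant import robot
print(robot.close_job())"
```

```text
the job is handed in; nothing more can be done
None
```

The packing job is finished and handed in at about 58 s; `close_job` gives no verdict. Two red discs and five flanges were present. They are now stacked on the blue plate as disc, disc, hub-up, hub-down, hub-up, hub-down, hub-up. I left the green, orange and yellow look-alikes alone.

**Last checks:**
- **Centring:** in the top camera the top flange's centre is at (0.6035, −0.0385), the same as the plate's ring measured at the start. In the side camera the two agree to about 1.4 mm. In the wrist camera each flange, once placed, was at (0.601–0.602, −0.036).
- **Height and tilt:** the side and wrist pictures show an upright stack with no visible gaps. I did not measure tilt or gaps directly. Each piece was let go at the calculated contact height, and on the flanges the weight was off the wrist after release.
- **Jars and leftovers:** both jars stand where they were, no red disc or silver flange is left on the bench, and the gripper is open and clear of everything.

**Disagreements:**
- The top and side cameras differ by a steady 3–4 mm in x, within their stated calibration error. I used their mean and corrected it with the wrist camera.
- One wrist reading, taken while the arm was still swinging, showed the first flange 8 mm off. Repeating it with the arm at rest gave the right position.
- Ring fits made where the stack hid the ring were also off, and I discarded them.

Neither a knocked disc nor a slackened grip showed up in the checks.

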